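Weigh down the freshly glued book labels

TASK

Four small books have just had a paper label glued on and need pressing. Stand each weight on the book whose label has the same outline as the weight's foot: upright, centred on the label and lined up with its sides, so that the foot covers it. Lower the weights gently instead of dropping them, and leave the jar and the tin where they are.

Things in the scene. Friction and masses are not known exactly. Their poses are not given: they have to be found in the camera images.
- weight_round: Loose pressing weight, about 0.4 to 0.7 kg, standing upright on the table. Foot: brass disc, 56 mm diameter, 22 mm high. On the middle of the foot stands a wooden grip, a round knob 22 mm in diameter, rising from 22 to 64 mm above the underside: take it from above by this grip. Origin: centre of the underside; z up.
- book_round: Closed hardcover pocket book with dark blue cloth, lying flat and fixed to the table, 148 mm (x) by 105 mm (y), 14 mm thick; in the middle of its top cover is a round label 56 mm in diameter, cream paper, flush with the cover. Origin: centre of the underside, straight below the label's centre; z up, the top cover at z = 14 mm.
- weight_square: Loose pressing weight, about 0.4 to 0.7 kg, standing upright on the table. Foot: bare light-grey aluminium-coloured square, 50 x 50 mm, 22 mm high. On the middle of the foot stands a wooden grip, a block 40 mm long (along x) and 20 mm wide (along y), rising from 22 to 64 mm above the underside: take it from above by this grip. Origin: centre of the underside; z up, x and y along the foot's sides.
- book_square: Closed hardcover pocket book with green cloth, lying flat and fixed to the table, 148 mm (x) by 105 mm (y), 18 mm thick; in the middle of its top cover is a square label 50 x 50 mm, sides along x and y, cream paper, flush with the cover. Origin: centre of the underside, straight below the label's centre; z up, the top cover at z = 18 mm.
- weight_bar: Loose pressing weight, about 0.4 to 0.7 kg, standing upright on the table. Foot: dark steel narrow bar, 110 mm (x) by 28 mm (y), 22 mm high. On the middle of the foot stands a wooden grip, a block 40 mm long (along x) and 20 mm wide (along y), rising from 22 to 64 mm above the underside: take it from above by this grip. Origin: centre of the underside; z up, x and y along the foot's sides.
- book_bar: Closed hardcover pocket book with terracotta brown cloth, lying flat and fixed to the table, 148 mm (x) by 105 mm (y), 22 mm thick; in the middle of its top cover is a long narrow label 110 mm (x) by 28 mm (y), cream paper, flush with the cover. Origin: centre of the underside, straight below the label's centre; z up, the top cover at z = 22 mm.
- weight_oblong: Loose pressing weight, about 0.4 to 0.7 kg, standing upright on the table. Foot: red-painted oblong, 74 mm (x) by 46 mm (y), 22 mm high. On the middle of the foot stands a wooden grip, a block 40 mm long (along x) and 20 mm wide (along y), rising from 22 to 64 mm above the underside: take it from above by this grip. Origin: centre of the underside; z up, x and y along the foot's sides.
- book_oblong: Closed hardcover pocket book with dark grey cloth, lying flat and fixed to the table, 148 mm (x) by 105 mm (y), 16 mm thick; in the middle of its top cover is an oblong label 74 mm (x) by 46 mm (y), cream paper, flush with the cover. Origin: centre of the underside, straight below the label's centre; z up, the top cover at z = 16 mm.
- jar: Bystander: closed white jar with a blue lid, 56 mm diameter, 75 mm high, loose, standing beyond the work. Origin: centre of its underside.
- tin: Bystander: closed flat orange tin, 68 mm diameter, 45 mm high, loose, standing beyond the work. Origin: centre of its underside.
Mind the look-alikes: they are no part of the job. Leave any orange look-alike of the weight_bar alone.

How it is judged:
By the outcome, as a careful person would: the job done as asked, in the order asked, and still so for the second after the job is handed in, with the robot touching nothing.
It also fails if it takes over 128 s, if anything falls off the work surface, if the arm or the gripper's body presses on something with over 40 N, if the wrist force passes 120 N, or if a joint passes its speed limit or range.

ROBOT

A 6-joint arm with a two-finger parallel gripper is mounted at the origin on the work surface. World frame = base frame: x ahead of the robot, y to its left, z up, the work surface at z = 0. Lengths are in m, angles in rad, forces in N, time in s.
With the tool pointing down it reaches from about 0.35 to 0.85 m from the base axis. Payload 8.1 kg.
Tool frame: the origin (TCP) lies at the very end of the fingers, on their centre line; the grasp point (between the pads) lies 19 mm behind it; z points along the fingers, y is the direction in which the jaws open and shut (so a half turn about z gives the same grasp; the last joint's range is limited). The gripper opens to 93 mm and grips with 3 to 60 N. Pads are 15 mm wide; open, the fingers measure 128 mm over their backs; the gripper's body (75 mm by 188 mm) begins 65 mm behind the grasp point.
Start: joints at [1.098, 0.13, 1.488, -0, 1.523, -0.085], TCP at [0.227, 0.555, 0.219] pointing down, gripper open.
Joint ranges: [-2.96, 2.96], [-0.89, 2.26], [0.02, 2.5], [-1.34, 4.48], [0, 2.73], [-2.66, 2.66]. Speed limits (rad/s): [2.39, 2.39, 2.79, 3.14, 3.14, 3.14].

INTERFACE

Orientations are given as a rotation vector (axis times angle).
In Python, from plant import robot gives the robot as it stands.
- The arm moves only by the shell command python3 -m pendant 'ROWS' [OPENING] [FORCE]. ROWS is JSON, a list of rows, each an object with "delta_pos": the shift along the tool's x, y, z in m, a list of three; "spin": the turn about the tool's z in rad. In form: [{"delta_pos": [dx, dy, dz], "spin": spin}, ...]. A call has 1 to 10 rows; each row is the pose to reach, as a shift and turn from the pose measured when the call began, along the tool's axes at that moment; what a row does not reach only later rows make up. A row lasts 1/10 s, in which the tool goes at most 50 mm and 8.59 degrees, less where a joint would pass 70% of its speed; a pose out of reach is approached as far as the arm can. A call with a gripper value outside its range is refused whole. OPENING is the closure, from -1 (fully open) to 1 (shut), set as the call begins (- or left out, the last holds). The fingers move at their own pace and stop on an object; FORCE is the grip in N (left out, the last holds). Time passes only in rows, so rows that repeat a pose let the fingers close. It gives the time, the measured TCP pose, the force and the opening at its end, in the units of the state.
- robot.read_state(): the state, without advancing time (a new reading comes with each control period).
- robot.read_camera(name): name is "side" or "top" or "wrist"; returns a dict with "color" (420x560x3 uint8, blue, green, red), "camera_matrix" (3x3 intrinsics, pixels), "R" (3x3) and "t" (3): a world point X has camera coordinates R X + t. Camera axes: x right, y down, z forward; pixel columns grow to the right and rows downward; lengths in m; the calibration is good to about 2 mm. The wrist camera is an equidistant fisheye: a pixel r from the principal point sees the ray r / f radians off the axis. A picture is of the moment at which its call begins. There is no depth.
- robot.close_job(): hands the job in, once; it reports no verdict.
Trained networks look in the newest picture that a camera, given by its name, has taken for a name from the list of things; names that differ only in an ending like _2 or _b are one class to them, and where a whole thing is asked for, a point or a joint stands for the part that bears it (a point fixed in the world has none). Each returns a list of dicts, best first, with "score" (0 to 1); they miss things now and then, are a little off and sometimes report something else, mostly with a low value. They report only what shows in the picture. A call takes as long as a camera call. They do not tell look-alikes from the thing itself.
- robot.outline_of(camera, label): "mask" (420x560 bool, what is visible of it).
- robot.mark_of(camera, label): "location" ([x, y, z] in m, in the coordinates of the camera as it stood for that picture, good to about 4 mm: a listed point, or the origin of a listed thing).
The state is a dict: "t": time; "q": joint angles; "dq": joint speeds; "joint_torque": joint torques, N m; "tool_pos": TCP position; "orientation": TCP orientation; "force": force on the tool from outside, world axes, zero at the start; "wrist_torque": the same for the moment, N m; "opening": finger opening in m.
Only numpy, scipy, OpenCV 4.12 (cv2) and the standard library are available. Lean on these libraries where they do the work, as an engineer would, in place of code of your own. Each camera call takes 0.05 s, during which the arm holds its last target.

## Working session

There is one attempt and no reset: what is moved stays moved. The work goes in short steps, Python scripts to look and compute and a shell command to move; the robot and the scene stay as the last step left them, time stands still between calls to the robot, and variables do not carry over. Pictures are saved under pics/ and viewed, and the job is handed in when it is done.

```bash
mkdir -p pics; ls; python3 - <<'E'
from plant import robot
import cv2
s=robot.read_state();print(s)
for n in ["side","top","wrist"]:
    c=robot.read_camera(n);cv2.imwrite(f"pics/{n}0.png",c["color"]);print(n,c["camera_matrix"],c["R"],c["t"])
E
```

```text
pics
{'t': 0.0, 'q': array([ 1.09757556e+00,  1.31146032e-01,  1.48926934e+00, -3.61931928e-05,
        1.52299960e+00, -8.53858981e-02]), 'dq': array([-6.56048094e-05,  2.15197628e-03, -1.73387867e-03, -3.62871908e-04,
        1.80154383e-03, -1.15746145e-04]), 'joint_torque': array([ 6.92668364e-04, -5.59839427e+01, -4.91763711e+01,  7.67859514e-02,
        3.50136822e-02, -1.26263099e-04]), 'tool_pos': array([0.22663559, 0.55493757, 0.21760195]), 'orientation': array([-6.05305579e-01, -3.08224980e+00,  2.76681458e-03]), 'force': array([-0.19200878,  0.40482892,  0.18452065]), 'wrist_torque': array([-0.02569621, -0.00408847,  0.0216038 ]), 'opening': 0.0934583513590412}
side [[458.1270859    0.         275.58048417]
 [  0.         458.1270859  211.77640525]
 [  0.           0.           1.        ]] [[ 0.99885461 -0.04664042  0.01068349]
 [-0.02877986 -0.76399855 -0.64457578]
 [ 0.03822546  0.64353003 -0.76446577]] [-0.58168922  0.05491197  0.96201235]
top [[441.19527943   0.         279.80818496]
 [  0.         441.19527943 204.1562266 ]
 [  0.           0.           1.        ]] [[ 0.00685833 -0.99989796  0.01253092]
 [-0.98145106 -0.00913166 -0.19149525]
 [ 0.19159014 -0.01098515 -0.98141354]] [-0.01254662  0.59153824  1.03827704]
wrist [[325.1922621    0.         279.69956953]
 [  0.         325.1922621  211.63370855]
 [  0.           0.           1.        ]] [[ 0.37841995  0.92563332 -0.00113848]
 [ 0.89491872 -0.36554836  0.25591969]
 [ 0.23647162 -0.09786396 -0.96669738]] [-0.59918691 -0.03086919  0.39025519]
```

View pics/top0.png

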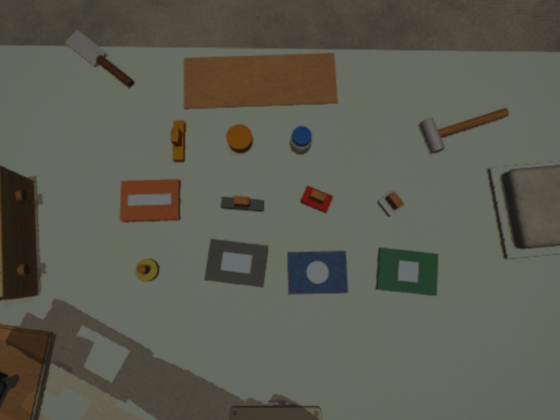

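View pics/side0.png

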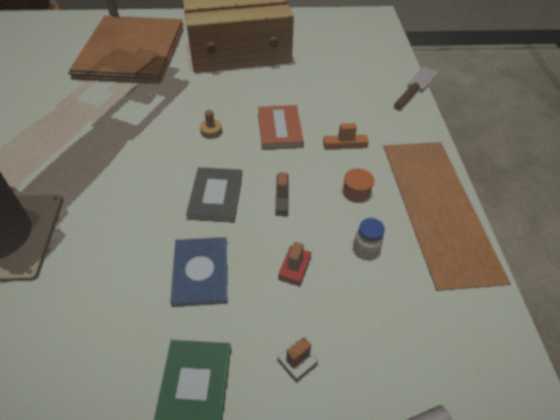

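View pics/wrist0.png

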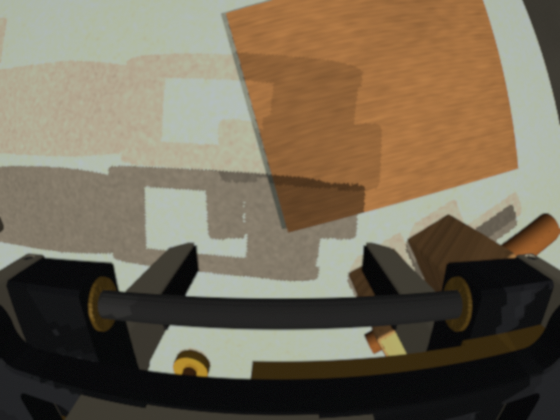

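The top view (560x420) shows everything clearly. 

| Thing | Pixel position |
|---|---|
| weight_bar (dark) | (242,203) |
| weight_oblong | (317,199) |
| weight_square | (391,203) |
| weight_round | (147,270) |
| book_bar | (150,200) |
| book_oblong | (237,263) |
| book_round | (317,272) |
| book_square | (408,271) |
| tin | (239,138) |
| jar | (301,138) |
| orange look-alike bar, to be left alone | (178,141) |

Next I'll measure poses by fitting the known models to the masks.

```bash
cat > h.py <<'E'
import numpy as np, cv2
from scipy.optimize import minimize, least_squares
FOOT=dict(round=None,square=(.05,.05),bar=(.11,.028),oblong=(.074,.046))
TH=dict(round=.014,square=.018,bar=.022,oblong=.016)
def proj(c,X,fish=False):
    P=np.asarray(X)@np.array(c["R"]).T+np.array(c["t"]); K=np.array(c["camera_matrix"])
    if fish:
        rho=np.hypot(P[:,0],P[:,1]); th=np.arctan2(rho,P[:,2]); s=th/np.maximum(rho,1e-9)
        return np.c_[K[0,0]*s*P[:,0]+K[0,2],K[1,1]*s*P[:,1]+K[1,2]]
    p=P@K.T; return p[:,:2]/p[:,2:]
def back(c,px,z,fish=False):
    px=np.asarray(px,float).reshape(-1,2);K=np.array(c["camera_matrix"]);R=np.array(c["R"]);t=np.array(c["t"])
    n=np.c_[(px[:,0]-K[0,2])/K[0,0],(px[:,1]-K[1,2])/K[1,1]]
    if fish:
        r=np.hypot(n[:,0],n[:,1])+1e-12
        d=np.c_[n/r[:,None]*np.sin(r)[:,None],np.cos(r)]
    else: d=np.c_[n,np.ones(len(n))]
    dw=d@R; C=-R.T@t
    return (C+dw*((z-C[2])/dw[:,2])[:,None])[:,:2]
def rect(l,w,n=8):
    u=np.linspace(-1,1,n)
    e=np.r_[np.c_[u,-np.ones(n)],np.c_[np.ones(n),u],np.c_[-u,np.ones(n)],np.c_[-np.ones(n),-u]]
    return e*[l/2,w/2]
def circ(d): a=np.linspace(0,2*np.pi,40,endpoint=False); return np.c_[np.cos(a),np.sin(a)]*d/2
def parts(name):
    f=circ(.056) if name=="round" else rect(*FOOT[name]); g=circ(.022) if name=="round" else rect(.04,.02)
    return [(f,0,.022),(g,.022,.064)]
def pose(P,x,y,a):
    c,s=np.cos(a),np.sin(a); return P@np.array([[c,s],[-s,c]])+[x,y]
S=4
def render(c,prs,x,y,a,z0,shape,fish,off):
    m=np.zeros((shape[0]*S,shape[1]*S),np.uint8)
    for P,z1,z2 in prs:
        q=pose(P,x,y,a); X=np.r_[np.c_[q,np.full(len(q),z0+z1)],np.c_[q,np.full(len(q),z0+z2)]]
        p=(proj(c,X,fish)-off+.5)*S-.5
        cv2.fillPoly(m,[cv2.convexHull(np.round(p*16).astype(np.int32).reshape(-1,1,2))],255,shift=4)
    return cv2.resize(m,(shape[1],shape[0]),interpolation=cv2.INTER_AREA)/255.
def fit(c,mask,prs,init,z0=0,fish=False,freea=True):
    """mask float 0..1; fit x,y,a"""
    ys,xs=np.nonzero(mask>.3); o=np.array([max(xs.min()-12,0),max(ys.min()-12,0)])
    M=mask[o[1]:ys.max()+13,o[0]:xs.max()+13].astype(float)
    f=lambda p:np.abs(render(c,prs,p[0]*.01,p[1]*.01,p[2]*.1 if freea else init[2],z0,M.shape,fish,o)-M).sum()
    p0=np.array([init[0]*100,init[1]*100,init[2]*10]); best=None
    for st in (.5,.15):
        for da in ((-3,0,3) if freea and st==.5 else (0,)):
            b=p0+[0,0,da]
            r=minimize(f,b,method="Nelder-Mead",options=dict(initial_simplex=np.array([b,b+[st,0,0],b+[0,st,0],b+[0,0,st*3]]),xatol=1e-3,fatol=1e-3,maxiter=300))
            if best is None or r.fun<best.fun: best=r
        p0=best.x
    x=best.x; return np.array([x[0]*.01,x[1]*.01,x[2]*.1 if freea else init[2]]),best.fun/M.sum()
E
cat > m1.py <<'E'
from plant import robot; from h import *
import sys
for cam in ["top","side"]:
    c=robot.read_camera(cam); img=c["color"].astype(float)
    print(cam)
    for n in ["round","square","bar","oblong"]:
        for kind in ["weight_","book_"]:
            L=robot.outline_of(cam,kind+n)
            if cam=="top":
                exp={"weight_round":(147,270),"weight_square":(391,203),"weight_bar":(242,203),"weight_oblong":(317,199),"book_bar":(150,200),"book_oblong":(237,263),"book_round":(317,272),"book_square":(408,271)}[kind+n]
            else:
                exp={"weight_round":(210,124),"weight_square":(298,357),"weight_bar":(282,193),"weight_oblong":(295,264),"book_bar":(280,126),"book_oblong":(215,193),"book_round":(200,270),"book_square":(193,385)}[kind+n]
            L=[l for l in L if l["mask"].any() and np.hypot(*(np.argwhere(l["mask"]).mean(0)[::-1]-exp))<20]
            if not L: print(kind+n,"none");continue
            m=L[0]["mask"]
            z=0 if kind=="weight_" else TH[n]
            x,y=back(c,[exp],z+.01*(kind=="weight_"))[0]
            if kind=="weight_":
                prs=parts(n); M=m.astype(float)
            else:
                prs=[(circ(.056) if n=="round" else rect(*FOOT[n]),0,0)]
                bright=img.min(2); mm=cv2.erode(m.astype(np.uint8),np.ones((3,3)))>0
                lo=np.median(bright[mm]) if n!="bar" else np.percentile(bright[mm],25); hi=np.percentile(bright[mm],98 if n=="bar" else 95)
                M=np.clip((bright-lo)/(hi-lo),0,1)*mm; M[M<.15]=0
                k=(M>.5).astype(np.uint8); M*=cv2.dilate(k,np.ones((3,3)))
            a0=0
            if n!="round":
                cn=np.argwhere(M>.5)[:,::-1]; w=back(c,cn,z+.01).astype(np.float32)
                r=cv2.minAreaRect((w*1000).astype(np.float32)); a0=np.deg2rad(r[2]+(90 if r[1][0]<r[1][1] else 0))
            p,e=fit(c,M,prs,(x,y,a0),z,False,n!="round")
            print(kind+n,round(L[0]["score"],2),np.round(p[:2],4),round(np.degrees(p[2]),1),"err",round(e,3))
            if kind=="book_":
                pb,e=fit(c,m.astype(float),[(rect(.148,.105),-TH[n],0)],(x,y,a0),z)
                print("    cover",np.round(pb[:2],4),round(np.degrees(pb[2]),1),"err",round(e,3))
E
python3 m1.py
```

```text
top
weight_round 0.59 [0.4284 0.3257] 0.0 err 0.057
book_round none
weight_square 0.93 [ 0.6055 -0.2944] 124.9 err 0.185
book_square 0.63 [ 0.4319 -0.3308] 85.0 err 0.058
    cover [ 0.4308 -0.3298] 84.5 err 0.025
weight_bar 0.78 [0.6001 0.0897] 85.4 err 0.053
book_bar 0.97 [0.6084 0.3271] 92.4 err 0.066
    cover [0.6081 0.328 ] 92.5 err 0.029
weight_oblong 0.93 [ 0.6138 -0.1017] 67.0 err 0.057
book_oblong 0.62 [0.4502 0.1006] 84.0 err 0.053
    cover [0.4494 0.1008] 83.5 err 0.025
side
weight_round 0.71 [0.4296 0.3286] 0.0 err 0.194
book_round 0.94 [ 0.427  -0.1005] 0.0 err 0.083
    cover [ 0.4267 -0.1001] -88.5 err 0.028
weight_square 0.74 [ 0.6053 -0.2939] 36.2 err 0.115
book_square 0.86 [ 0.4306 -0.3286] 84.2 err 0.083
    cover [ 0.4307 -0.3275] 84.4 err 0.016
weight_bar 0.68 [0.5994 0.0938] 86.1 err 0.083
book_bar 0.88 [0.6083 0.331 ] 91.8 err 0.12
    cover [0.6083 0.3318] 92.6 err 0.025
weight_oblong 0.82 [ 0.6151 -0.0997] 67.7 err 0.059
book_oblong none
```

```bash
python3 - <<'E'
from plant import robot; from h import *
from scipy.spatial.transform import Rotation as Ro
s=robot.read_state(); R=Ro.from_rotvec(s["orientation"]).as_matrix()
print("tool axes\n",R.round(3), s["t"])
c=robot.read_camera("wrist"); C=-c["R"].T@c["t"]
print("cam in tool",R.T@(C-s["tool_pos"])); print("cam axes in tool\n",(R.T@c["R"].T).round(3))
for p in ([0,0,0],[0,0,.15],[.05,0,.15],[.1,0,.15],[.05,.1,.15]): print(p,proj(c,[R@p+s["tool_pos"]],True))
t=robot.read_camera("top")["color"]; 
z=np.hstack([cv2.resize(t[y-25:y+25,x-25:x+25],(260,260),interpolation=cv2.INTER_CUBIC) for x,y in ((391,203),(147,270),(317,199))])
cv2.imwrite("pics/z1.png",np.clip(z*1.8,0,255))
E
```

```text
tool axes
 [[-0.926  0.378 -0.   ]
 [ 0.378  0.926 -0.   ]
 [ 0.    -0.    -1.   ]] 1.05
cam in tool [ 6.98080971e-02 -1.12482864e-04 -1.66785780e-01]
cam axes in tool
 [[-0.    -0.967 -0.256]
 [ 1.    -0.     0.   ]
 [-0.001 -0.256  0.967]]
[0, 0, 0] [[279.7788893  256.32226805]]
[0, 0, 0.15] [[279.66253652 197.95125585]]
[0.05, 0, 0.15] [[279.64566429 147.72526648]]
[0.1, 0, 0.15] [[279.62900133  96.51820337]]
[0.05, 0.1, 0.15] [[379.5137331  149.69590226]][ WARN:0@2.257] global loadsave.cpp:1063 imwrite_ Unsupported depth image for selected encoder is fallbacked to CV_8U.
```

View pics/z1.png

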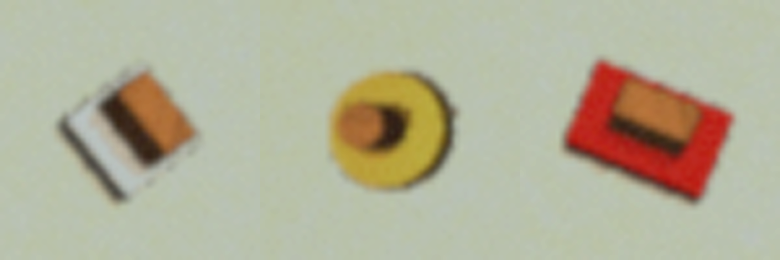

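```bash
cat > go.py <<'E'
import sys; from plant import robot; from h import *
from scipy.spatial.transform import Rotation as Ro
# usage: x y z [psi_deg]
s=robot.read_state(); R=Ro.from_rotvec(s["orientation"]).as_matrix()
a=list(map(float,sys.argv[1:])); psi=np.degrees(np.arctan2(R[1,0],R[0,0]))
d=R.T@(np.array(a[:3])-s["tool_pos"]); print("t",s["t"],"pos",s["tool_pos"].round(4),"psi",psi.round(2),"tilt",np.degrees(np.arccos(-R[2,2])).round(2))
print("delta",d.round(4),"dist",np.linalg.norm(d).round(3))
if len(a)>3:
    sp=-((a[3]-psi+180)%360-180); print("spin",np.deg2rad(sp).round(4), "deg",sp.round(2))
E
python3 go.py .428 .326 .12
python3 -m pendant '[{"delta_pos":[-0.136,-0.068,0.048],"spin":0},{"delta_pos":[-0.273,-0.136,0.097],"spin":0},{"delta_pos":[-0.273,-0.136,0.097],"spin":0},{"delta_pos":[-0.273,-0.136,0.097],"spin":0},{"delta_pos":[-0.273,-0.136,0.097],"spin":0},{"delta_pos":[-0.273,-0.136,0.097],"spin":0},{"delta_pos":[-0.273,-0.136,0.097],"spin":0},{"delta_pos":[-0.273,-0.136,0.097],"spin":0},{"delta_pos":[-0.273,-0.136,0.097],"spin":0},{"delta_pos":[-0.273,-0.136,0.097],"spin":0}]' -1 20
cat > w.py <<'E'
import sys; from plant import robot; import cv2
c=robot.read_camera("wrist"); cv2.imwrite("pics/"+sys.argv[1]+".png",c["color"])
E
python3 w.py w1
```

```text
t 1.15 pos [0.2269 0.5554 0.2186] psi 157.78 tilt 0.0
delta [-0.273  -0.1363  0.0986] dist 0.321
t: 2.15
tool_pos: [0.4279, 0.3274, 0.1223]
orientation: [0.604, 3.083, 0.001]
force: [-0.2, 1.0, 0.3]
opening: 0.0928
```

View pics/w1.png

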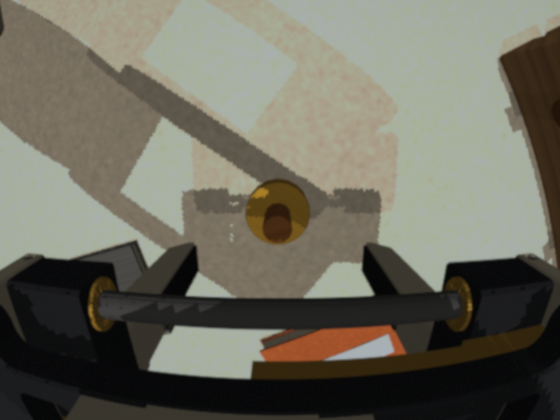

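The wrist view shows the round weight centred between the fingers at (278,213), in the arm's own shadow. I'll fit it there.

```bash
cat > mw.py <<'E'
# usage: weight|book name x y yawdeg [cam]
import sys; from plant import robot; from h import *
kind,n,x,y,a=sys.argv[1],sys.argv[2],*map(float,sys.argv[3:6]); a=np.deg2rad(a)
cam=sys.argv[6] if len(sys.argv)>6 else "wrist"; fish=cam=="wrist"
c=robot.read_camera(cam); img=c["color"].astype(float)
z=0 if kind=="weight" else TH[n]
e0=proj(c,[[x,y,z]],fish)[0]
L=robot.outline_of(cam,kind+"_"+n); 
print([(round(l["score"],2),np.argwhere(l["mask"]).mean(0)[::-1].round(),int(l["mask"].sum())) for l in L],"expect px",e0.round())
L=[l for l in L if l["mask"].any() and np.hypot(*(np.argwhere(l["mask"]).mean(0)[::-1]-e0))<60]
vis=img.copy()
def draw(prs,p,z0,col):
    for P,z1,z2 in prs:
        for zz in (z1,z2):
            q=pose(P,*p); uv=proj(c,np.c_[q,np.full(len(q),z0+zz)],fish); cv2.polylines(vis,[np.round(uv*16).astype(np.int32)],True,col,1,cv2.LINE_AA,4)
if L:
    m=L[0]["mask"].astype(float)
    prs=parts(n) if kind=="weight" else [(rect(.148,.105),-TH[n],0)]
    p,e=fit(c,m,prs,(x,y,a),z,fish,not(kind=="weight" and n=="round")); draw(prs,p,z,(0,255,0))
    print("mask fit",p[:2].round(4),np.degrees(p[2]).round(2),"err",round(e,3))
if kind=="book":
    P=circ(.056) if n=="round" else rect(*FOOT[n]); prs=[(P,0,0)]
    uv=proj(c,np.c_[pose(P*1.25,x,y,a),np.full(len(P),z)],fish)
    roi=np.zeros(img.shape[:2],np.uint8); cv2.fillPoly(roi,[np.round(uv).astype(np.int32)],1)
    # label vs cloth axis by k-means colour
    px=img[roi>0].astype(np.float32)
    _,lab,cen=cv2.kmeans(px,2,None,(3,50,.1),5,cv2.KMEANS_PP_CENTERS)
    hi=cen[np.argmax(cen[:,0])]; lo=cen[np.argmin(cen[:,0])]; d=hi-lo
    M=np.clip(((img-lo)@d)/(d@d),0,1)*roi
    M[M<.2]=0; M[M>.8]=1
    p,e=fit(c,M,prs,(x,y,a),z,fish,n!="round"); draw(prs,p,z,(0,0,255))
    print("label fit",p[:2].round(4),np.degrees(p[2]).round(2),"err",round(e,3),"cols",lo.round(),hi.round())
u,v=e0.astype(int); h=70; v0,u0=max(v-h,0),max(u-h,0)
cv2.imwrite("pics/fit.png",cv2.resize(vis[v0:v+h,u0:u+h],None,fx=4,fy=4,interpolation=cv2.INTER_CUBIC).clip(0,255).astype(np.uint8))
E
python3 mw.py weight round .428 .327 0; cp pics/fit.png pics/f1.png
```

```text
[] expect px [279. 205.]
```

View pics/f1.png

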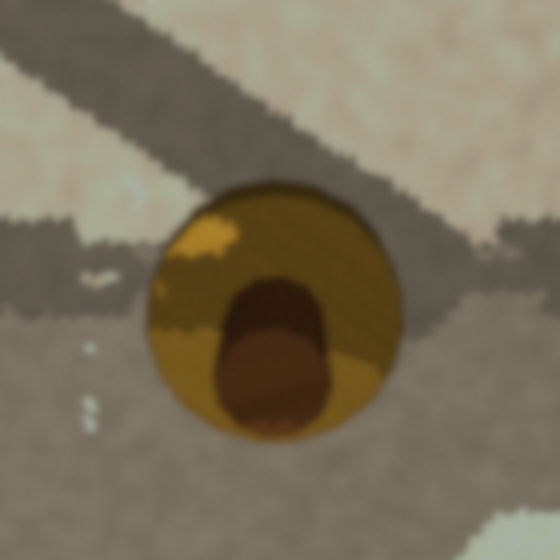

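```bash
python3 - <<'E'
s=open('mw.py').read()
s=s.replace('if kind=="book":\n','''if kind=="weight":
    prs=parts(n); r=render(c,prs,x,y,a,0,img.shape[:2],fish,np.zeros(2))>.5
    k=cv2.getStructuringElement(cv2.MORPH_ELLIPSE,(17,17)); r8=r.astype(np.uint8)
    big=cv2.dilate(r8,k); huge=cv2.dilate(big,k); small=cv2.erode(r8,k)
    g=np.full(r8.shape,cv2.GC_BGD,np.uint8); g[big>0]=cv2.GC_PR_BGD; g[r8>0]=cv2.GC_PR_FGD; g[small>0]=cv2.GC_FGD
    ys,xs=np.nonzero(huge); sl=(slice(ys.min(),ys.max()),slice(xs.min(),xs.max()))
    gg=g[sl].copy(); cv2.grabCut(np.ascontiguousarray(c["color"][sl]),gg,None,np.zeros((1,65)),np.zeros((1,65)),6,cv2.GC_INIT_WITH_MASK)
    M=np.zeros(r8.shape); M[sl]=(gg==1)|(gg==3)
    p,e=fit(c,M,prs,(x,y,a),0,fish,n!="round"); draw(prs,p,0,(255,0,255))
    print("grabcut fit",p[:2].round(4),np.degrees(p[2]).round(2),"err",round(e,3))
if kind=="book":
''',1)
open('mw.py','w').write(s)
E
python3 mw.py weight round .428 .325 0; cp pics/fit.png pics/f2.png
```

```text
[(0.87, array([277., 212.]), 3350)] expect px [277. 206.]
mask fit [0.4298 0.3241] 0.0 err 0.037
grabcut fit [0.43   0.3244] 0.0 err 0.05
```

View pics/f2.png

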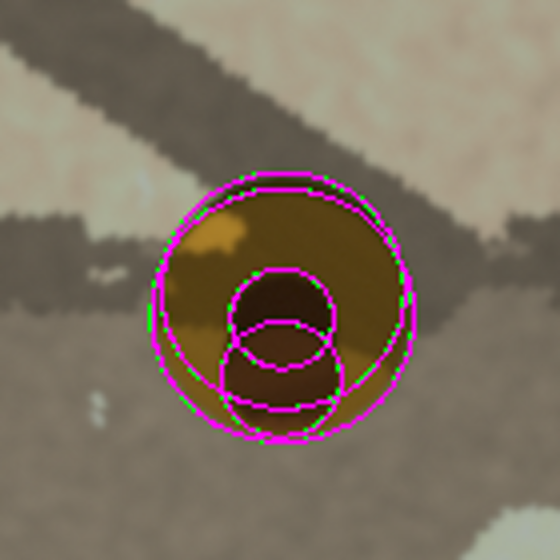

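```bash
python3 go.py .608 .329 .14 90
```

```text
t 2.4 pos [0.4278 0.3271 0.122 ] psi 157.86 tilt 0.03
delta [-0.1662  0.0696 -0.0179] dist 0.181
spin 1.1844 deg 67.86
```

```bash
R='{}'; python3 -m pendant '[{"delta_pos":[-0.033,0.014,-0.018],"spin":0.14},{"delta_pos":[-0.066,0.028,-0.018],"spin":0.28},{"delta_pos":[-0.1,0.042,-0.018],"spin":0.42},{"delta_pos":[-0.133,0.056,-0.018],"spin":0.56},{"delta_pos":[-0.166,0.070,-0.018],"spin":0.7},{"delta_pos":[-0.166,0.070,-0.018],"spin":0.84},{"delta_pos":[-0.166,0.070,-0.018],"spin":0.98},{"delta_pos":[-0.166,0.070,-0.018],"spin":1.12},{"delta_pos":[-0.166,0.070,-0.018],"spin":1.184},{"delta_pos":[-0.166,0.070,-0.018],"spin":1.184}]'
python3 mw.py book bar .6083 .328 92.4; cp pics/fit.png pics/f3.png; python3 go.py .449 .1006 .14 85
```

```text
t: 3.4
tool_pos: [0.6077, 0.3299, 0.14]
orientation: [2.221, 2.222, 0.001]
force: [-1.0, 0.4, -0.1]
opening: 0.093
[(0.9, array([279., 203.]), 18083)] expect px [279. 208.]
mask fit [0.6079 0.3274] 92.02 err 0.015
label fit [0.6075 0.3276] 92.68 err 0.241 cols [ 41.  72. 132.] [111. 128. 134.]
t 3.5 pos [0.6077 0.3298 0.14  ] psi 90.18 tilt 0.03
delta [-2.287e-01 -1.595e-01 -1.000e-04] dist 0.279
spin 0.0905 deg 5.18
```

View pics/f3.png

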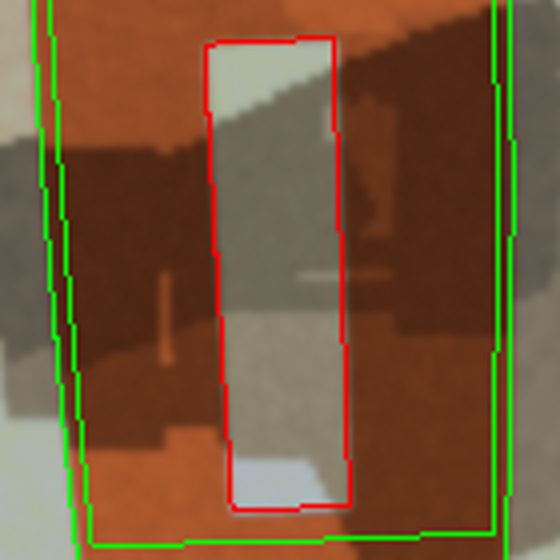

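The label overlay follows the bar label closely: book_bar is at about (0.6077, 0.3275), yaw 92.4. Next is book_oblong.

```bash
python3 -m pendant '[{"delta_pos":[-0.05,-0.03,0],"spin":0.09},{"delta_pos":[-0.09,-0.06,0],"spin":0.09},{"delta_pos":[-0.13,-0.09,0],"spin":0.09},{"delta_pos":[-0.17,-0.12,0],"spin":0.09},{"delta_pos":[-0.21,-0.145,0],"spin":0.09},{"delta_pos":[-0.229,-0.159,0],"spin":0.09},{"delta_pos":[-0.229,-0.159,0],"spin":0.09},{"delta_pos":[-0.229,-0.159,0],"spin":0.09}]'
python3 mw.py book oblong .449 .1 84; cp pics/fit.png pics/f4.png; python3 go.py .427 -.1003 .14 88
```

```text
t: 4.3
tool_pos: [0.4498, 0.1002, 0.1405]
orientation: [2.315, 2.122, 0.003]
force: [0.8, -1.0, -0.3]
opening: 0.0929
[(0.89, array([279., 199.]), 17385)] expect px [278. 205.]
mask fit [0.4498 0.1008] 83.49 err 0.011
label fit [0.4498 0.1005] 83.26 err 0.085 cols [51. 54. 55.] [106. 126. 134.]
t 4.4 pos [0.4502 0.101  0.1404] psi 85.09 tilt 0.1
delta [-2.025e-01 -5.900e-03  2.000e-04] dist 0.203
spin -0.0507 deg -2.91
```

View pics/f4.png

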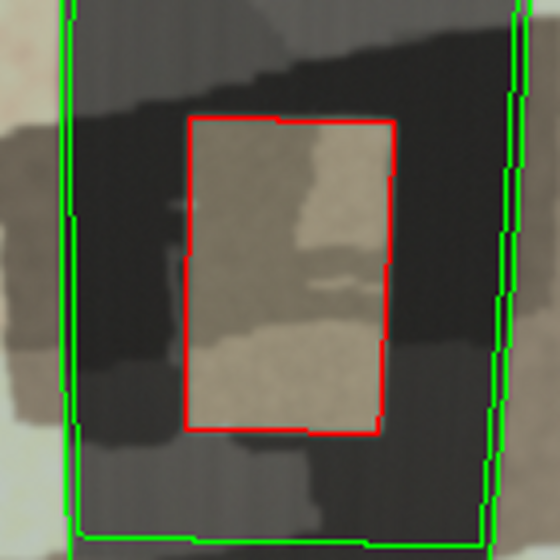

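The fit is clean: book_oblong is at (0.4498, 0.1006), yaw 83.4.

```bash
python3 -m pendant '[{"delta_pos":[-0.05,-0.002,0],"spin":-0.05},{"delta_pos":[-0.09,-0.004,0],"spin":-0.05},{"delta_pos":[-0.13,-0.005,0],"spin":-0.05},{"delta_pos":[-0.17,-0.006,0],"spin":-0.05},{"delta_pos":[-0.202,-0.006,0],"spin":-0.05},{"delta_pos":[-0.202,-0.006,0],"spin":-0.05},{"delta_pos":[-0.202,-0.006,0],"spin":-0.05},{"delta_pos":[-0.202,-0.006,0],"spin":-0.05}]'
python3 mw.py book round .427 -.1003 90; cp pics/fit.png pics/f5.png; python3 go.py .431 -.329 .14 84.5
```

```text
t: 5.2
tool_pos: [0.4274, -0.0985, 0.1401]
orientation: [-2.259, -2.183, -0.003]
force: [-0.0, 0.2, 0.3]
opening: 0.0933
[(0.98, array([279., 203.]), 16972)] expect px [278. 206.]
mask fit [ 0.4273 -0.1028] 91.67 err 0.011
label fit [ 0.4269 -0.1034] 90.0 err 0.058 cols [71. 51. 39.] [108. 127. 134.]
t 5.3 pos [ 0.4273 -0.0985  0.1401] psi 88.08 tilt 0.1
delta [-2.303e-01  1.140e-02 -2.000e-04] dist 0.231
spin 0.0624 deg 3.58
```

View pics/f5.png

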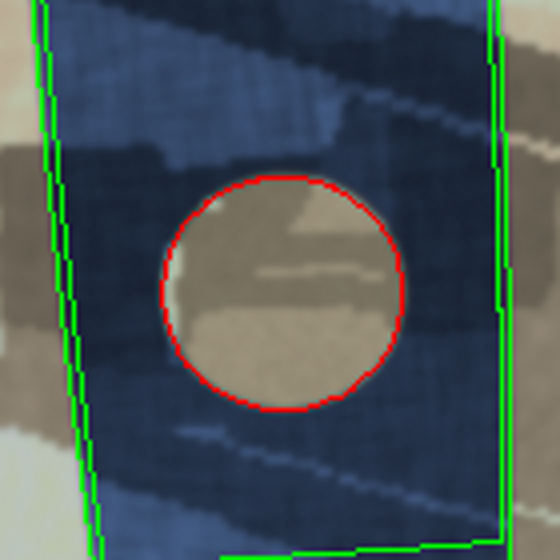

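The overlay matches: book_round is at about (0.4270, -0.1032).

```bash
python3 -m pendant '[{"delta_pos":[-0.05,0.002,0],"spin":0.06},{"delta_pos":[-0.09,0.004,0],"spin":0.06},{"delta_pos":[-0.13,0.006,0],"spin":0.06},{"delta_pos":[-0.17,0.008,0],"spin":0.06},{"delta_pos":[-0.21,0.01,0],"spin":0.06},{"delta_pos":[-0.23,0.011,0],"spin":0.06},{"delta_pos":[-0.23,0.011,0],"spin":0.06},{"delta_pos":[-0.23,0.011,0],"spin":0.06}]'
python3 mw.py book square .431 -.329 84.5; cp pics/fit.png pics/f6.png; python3 go.py .6055 -.296 .14 35.5
```

```text
t: 6.1
tool_pos: [0.4309, -0.3277, 0.1395]
orientation: [-2.322, -2.115, -0.003]
force: [-0.1, 0.7, -0.6]
opening: 0.0929
[(0.9, array([279., 203.]), 17524)] expect px [279. 207.]
mask fit [ 0.4311 -0.3304] 84.3 err 0.011
label fit [ 0.4307 -0.3307] 84.66 err 0.039 cols [40. 59. 34.] [101. 120. 127.]
t 6.2 pos [ 0.431  -0.3272  0.1396] psi 84.73 tilt 0.12
delta [ 4.710e-02  1.709e-01 -1.000e-04] dist 0.177
spin 0.8593 deg 49.23
```

View pics/f6.png

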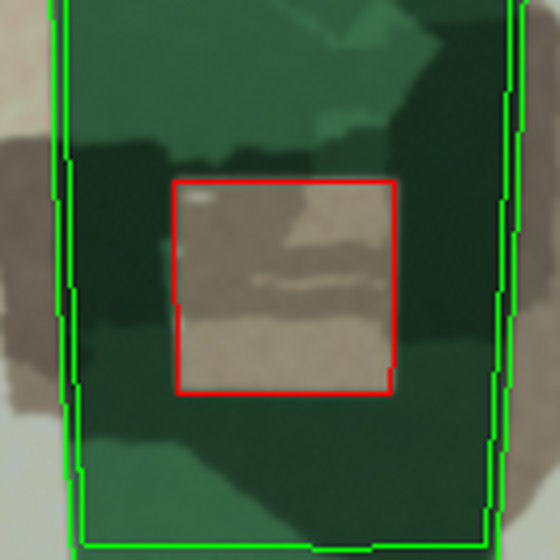

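book_square is at (0.4308, -0.3306), yaw 84.5, with a clean overlay. Now the square weight.

```bash
python3 -m pendant '[{"delta_pos":[0.012,0.04,0],"spin":0.14},{"delta_pos":[0.024,0.08,0],"spin":0.28},{"delta_pos":[0.036,0.12,0],"spin":0.42},{"delta_pos":[0.047,0.16,0],"spin":0.56},{"delta_pos":[0.047,0.171,0],"spin":0.7},{"delta_pos":[0.047,0.171,0],"spin":0.84},{"delta_pos":[0.047,0.171,0],"spin":0.86},{"delta_pos":[0.047,0.171,0],"spin":0.86},{"delta_pos":[0.047,0.171,0],"spin":0.86}]'
python3 mw.py weight square .6055 -.296 35.5; cp pics/fit.png pics/f7.png
```

```text
t: 7.1
tool_pos: [0.6053, -0.2955, 0.1401]
orientation: [-2.989, -0.962, -0.002]
force: [-0.1, -0.9, 0.6]
opening: 0.0932
[(0.65, array([279., 207.]), 3300)] expect px [279. 202.]
mask fit [ 0.6057 -0.2952] 37.27 err 0.048
grabcut fit [ 0.606  -0.2949] 36.72 err 0.065
```

View pics/f7.png

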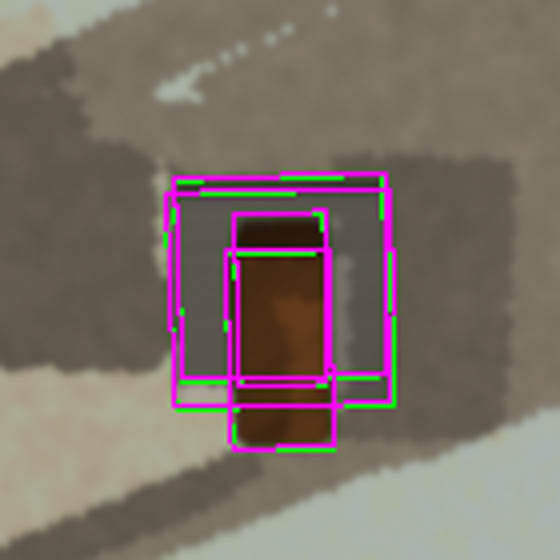

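The overlay fits and the grip's long side lies along the tool x axis. I'll go down and grasp.

```bash
python3 go.py .6058 -.2951 .027 36.2
```

```text
t 7.2 pos [ 0.6053 -0.296   0.1401] psi 35.57 tilt 0.12
delta [ 0.0007 -0.0003  0.1131] dist 0.113
spin -0.011 deg -0.63
```

```bash
python3 -m pendant '[{"delta_pos":[0.001,0,0.04],"spin":-0.011},{"delta_pos":[0.001,0,0.07],"spin":-0.011},{"delta_pos":[0.001,0,0.09],"spin":-0.011},{"delta_pos":[0.001,0,0.105],"spin":-0.011},{"delta_pos":[0.001,0,0.113],"spin":-0.011},{"delta_pos":[0.001,0,0.113],"spin":-0.011},{"delta_pos":[0.001,0,0.113],"spin":-0.011}]'
python3 go.py .6058 -.2951 .027 36.2
python3 -m pendant '[{"delta_pos":[0,0,0],"spin":0},{"delta_pos":[0,0,0],"spin":0},{"delta_pos":[0,0,0],"spin":0},{"delta_pos":[0,0,0],"spin":0},{"delta_pos":[0,0,0],"spin":0},{"delta_pos":[0,0,0],"spin":0}]' 1 25
```

```text
t: 7.9
tool_pos: [0.607, -0.2956, 0.0284]
orientation: [-2.986, -0.976, -0.004]
force: [0.8, -0.1, 0.3]
opening: 0.0932
t 7.9 pos [ 0.607  -0.2956  0.0284] psi 36.21 tilt 0.16
delta [-0.0007 -0.0011  0.0014] dist 0.002
spin 0.0001 deg 0.01
t: 8.5
tool_pos: [0.6069, -0.2956, 0.0283]
orientation: [-2.986, -0.976, -0.004]
force: [-0.6, -0.1, 0.4]
opening: 0.0497
```

```bash
python3 -m pendant '[{"delta_pos":[0,0,0],"spin":0},{"delta_pos":[0,0,0],"spin":0},{"delta_pos":[0,0,0],"spin":0},{"delta_pos":[0,0,0],"spin":0},{"delta_pos":[0,0,0],"spin":0},{"delta_pos":[0,0,0],"spin":0},{"delta_pos":[0,0,0],"spin":0}]'
python3 -m pendant '[{"delta_pos":[0,0,-0.005],"spin":0},{"delta_pos":[0,0,-0.02],"spin":0},{"delta_pos":[0,0,-0.045],"spin":0},{"delta_pos":[0,0,-0.075],"spin":0},{"delta_pos":[0,0,-0.09],"spin":0},{"delta_pos":[0,0,-0.09],"spin":0}]'; python3 w.py w8;  python3 go.py .4308 -.3306 .12 84.5
```

```text
t: 9.2
tool_pos: [0.6068, -0.2953, 0.0283]
orientation: [-2.985, -0.976, -0.004]
force: [-1.4, 2.6, 2.9]
opening: 0.02
t: 9.8
tool_pos: [0.6088, -0.2968, 0.1227]
orientation: [2.982, 0.975, 0.011]
force: [0.7, 0.5, -4.0]
opening: 0.02
t 9.85 pos [ 0.6076 -0.2961  0.12  ] psi 36.21 tilt 0.29
delta [-0.163  -0.0766 -0.0008] dist 0.18
spin -0.8429 deg -48.29
```

View pics/w8.png

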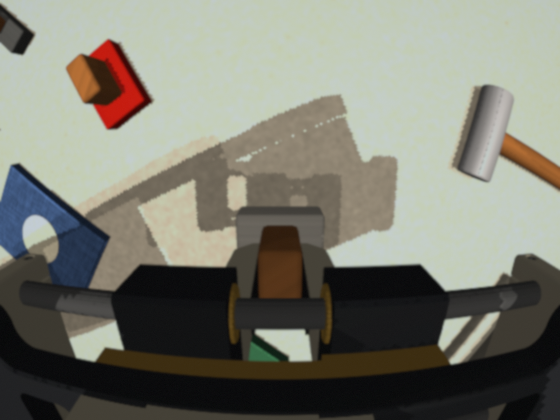

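Gripped, with the opening at 20.0 mm. I'll check the in-hand offset with an overlay.

```bash
cat > held.py <<'E'
# name basez(TCP height above underside) : fit tool-x offset from front edge overlay
import sys; from plant import robot; from h import *
from scipy.spatial.transform import Rotation as Ro
n=sys.argv[1]; hb=float(sys.argv[2]); offs=[float(v) for v in sys.argv[3:]]
c=robot.read_camera("wrist"); s=robot.read_state(); R=Ro.from_rotvec(s["orientation"]).as_matrix()
P,_,_=parts(n)[0]; vis=c["color"].copy()
for o,col in zip(offs,[(0,0,255),(0,255,0),(255,0,0)]):
    for z in (0,.022):
        X=np.c_[P[:,0]+o,P[:,1],np.full(len(P),hb-z)]@R.T+s["tool_pos"]
        uv=proj(c,X,True); cv2.polylines(vis,[np.round(uv*16).astype(np.int32)],True,col,1,cv2.LINE_AA,4)
cv2.imwrite("pics/"+sys.argv[2+len(offs)+1] if False else "pics/held.png",cv2.resize(vis[150:310,190:370],None,fx=4,fy=4,interpolation=cv2.INTER_CUBIC)[:600])
E
python3 held.py square .0283 -.0007; cp pics/held.png pics/h1.png
```

```text
(no output)
```

View pics/h1.png

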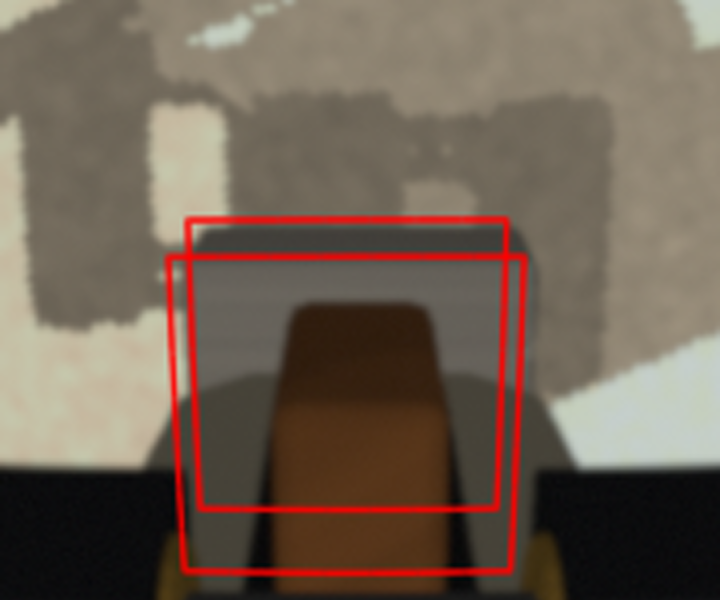

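```bash
python3 - <<'E'
from plant import robot; from h import *
from scipy.spatial.transform import Rotation as Ro
for i in range(5):
    s=robot.read_state(); c=robot.read_camera("wrist"); R=Ro.from_rotvec(s["orientation"]).as_matrix()
    print(s["t"],s["tool_pos"].round(4),s["orientation"].round(4),(R.T@(-c["R"].T@c["t"]-s["tool_pos"])).round(4),np.degrees(Ro.from_matrix(c["R"]@R).as_rotvec()).round(2),np.abs(s["dq"]).max().round(4))
E
```

```text
9.9 [ 0.6064 -0.2955  0.1179] [-2.9854 -0.976  -0.0038] [ 0.0713  0.001  -0.1668] [ 11.62  11.66 -89.46] 0.0311
9.95 [ 0.6058 -0.295   0.1166] [-2.9839e+00 -9.7550e-01 -1.6000e-03] [ 0.0713  0.001  -0.1668] [ 11.62  11.67 -89.46] 0.0164
10.0 [ 0.6054 -0.2948  0.116 ] [-2.9831e+00 -9.7530e-01 -5.0000e-04] [ 0.0713  0.0009 -0.1668] [ 11.62  11.67 -89.47] 0.0083
10.05 [ 0.6053 -0.2948  0.1159] [-2.9828e+00 -9.7520e-01 -1.0000e-04] [ 0.0714  0.0009 -0.1668] [ 11.62  11.67 -89.46] 0.0048
10.1 [ 0.6054 -0.2948  0.116 ] [-2.9829e+00 -9.7530e-01 -3.0000e-04] [ 0.0713  0.001  -0.1668] [ 11.62  11.67 -89.46] 0.0063
```

```bash
python3 - <<'E'
from plant import robot; from h import *
from scipy.spatial.transform import Rotation as Ro
s=robot.read_state(); c=robot.read_camera("wrist"); R=Ro.from_rotvec(s["orientation"]).as_matrix()
print((R.T@c["R"].T).round(4)); print(s["tool_pos"],s["q"])
E
python3 held.py square .0283 -.0007; cp pics/held.png pics/h2.png
```

```text
[[-3.000e-04 -9.667e-01 -2.560e-01]
 [ 1.000e+00 -1.000e-04 -5.000e-04]
 [ 5.000e-04 -2.560e-01  9.667e-01]]
[ 0.60561962 -0.2949314   0.11630292] [-0.53057805  0.39101154  1.37087106  0.00237442  1.38156543  0.40778943]
```

View pics/h2.png

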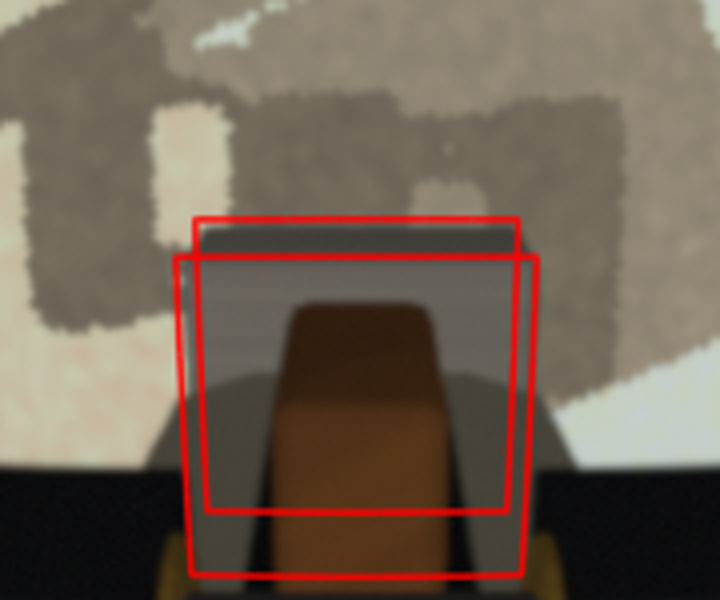

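The overlay agrees to about 1 px; the feet look slightly bevelled. The in-hand offset is about -1 mm in tool x. Next I'll carry it over the square book.

```bash
python3 go.py .4309 -.3296 .1 84.5;
```

```text
t 10.25 pos [ 0.606  -0.2951  0.1171] psi 36.21 tilt 0.14
delta [-0.1617 -0.0756  0.0169] dist 0.179
spin -0.8428 deg -48.29
```

```bash
python3 -m pendant '[{"delta_pos":[-0.012,-0.006,0],"spin":-0.06},{"delta_pos":[-0.036,-0.017,0],"spin":-0.17},{"delta_pos":[-0.062,-0.03,0],"spin":-0.29},{"delta_pos":[-0.088,-0.042,0.003],"spin":-0.41},{"delta_pos":[-0.114,-0.054,0.007],"spin":-0.53},{"delta_pos":[-0.138,-0.065,0.011],"spin":-0.65},{"delta_pos":[-0.154,-0.072,0.015],"spin":-0.76},{"delta_pos":[-0.162,-0.076,0.017],"spin":-0.83},{"delta_pos":[-0.162,-0.076,0.017],"spin":-0.843},{"delta_pos":[-0.162,-0.076,0.017],"spin":-0.843}]'
python3 -m pendant '[{"delta_pos":[0,0,0],"spin":0},{"delta_pos":[0,0,0],"spin":0}]'
python3 go.py .4309 -.3296 .0483 84.5
```

```text
t: 11.25
tool_pos: [0.4307, -0.3296, 0.1]
orientation: [-2.327, -2.11, -0.004]
force: [1.6, 0.1, -3.5]
opening: 0.0199
t: 11.45
tool_pos: [0.4315, -0.3295, 0.1003]
orientation: [-2.328, -2.109, -0.004]
force: [0.3, 0.5, -3.5]
opening: 0.0198
t 11.45 pos [ 0.4315 -0.3295  0.1003] psi 84.37 tilt 0.14
delta [-0.0002 -0.0006  0.052 ] dist 0.052
spin -0.0023 deg -0.13
```

```bash
python3 -m pendant '[{"delta_pos":[0,-0.0006,0.012],"spin":-0.002},{"delta_pos":[0,-0.0006,0.026],"spin":-0.002},{"delta_pos":[0,-0.0006,0.038],"spin":-0.002},{"delta_pos":[0,-0.0006,0.046],"spin":-0.002},{"delta_pos":[0,-0.0006,0.05],"spin":-0.002},{"delta_pos":[0,-0.0006,0.05],"spin":-0.002},{"delta_pos":[0,-0.0006,0.05],"spin":-0.002},{"delta_pos":[0,-0.0006,0.05],"spin":-0.002}]'
python3 go.py .4309 -.3296 .046 84.5
```

```text
t: 12.25
tool_pos: [0.4314, -0.3298, 0.0511]
orientation: [2.325, 2.111, 0.004]
force: [0.1, -0.1, -3.7]
opening: 0.0198
t 12.25 pos [ 0.4314 -0.3298  0.0511] psi 84.48 tilt 0.16
delta [ 0.0001 -0.0006  0.0051] dist 0.005
spin -0.0003 deg -0.02
```

```bash
python3 -m pendant '[{"delta_pos":[0,-0.0008,0.001],"spin":0},{"delta_pos":[0,-0.0008,0.002],"spin":0},{"delta_pos":[0,-0.0008,0.003],"spin":0},{"delta_pos":[0,-0.0008,0.004],"spin":0},{"delta_pos":[0,-0.0008,0.005],"spin":0},{"delta_pos":[0,-0.0008,0.0055],"spin":0},{"delta_pos":[0,-0.0008,0.006],"spin":0}]'
```

```text
t: 12.95
tool_pos: [0.4307, -0.3298, 0.0462]
orientation: [2.325, 2.112, 0.004]
force: [-5.0, 5.2, 13.9]
opening: 0.02
```

Contact is at TCP z 0.0462, as expected. Releasing.

```bash
python3 -m pendant '[{"delta_pos":[0,0,0],"spin":0},{"delta_pos":[0,0,0],"spin":0},{"delta_pos":[0,0,0],"spin":0},{"delta_pos":[0,0,0],"spin":0},{"delta_pos":[0,0,0],"spin":0},{"delta_pos":[0,0,0],"spin":0}]' -0.1
python3 -m pendant '[{"delta_pos":[0,0,-0.01],"spin":0},{"delta_pos":[0,0,-0.03],"spin":0},{"delta_pos":[0,0,-0.06],"spin":0},{"delta_pos":[0,0,-0.1],"spin":0},{"delta_pos":[0,0,-0.1],"spin":0},{"delta_pos":[0,0,-0.1],"spin":0},{"delta_pos":[0,0,-0.1],"spin":0}]' -1; python3 w.py w9; python3 go.py .614 -.102 .14 67
```

```text
t: 13.55
tool_pos: [0.4307, -0.3298, 0.0461]
orientation: [2.325, 2.112, 0.004]
force: [-0.7, 0.0, 0.2]
opening: 0.0511
t: 14.25
tool_pos: [0.43, -0.3294, 0.1454]
orientation: [-2.325, -2.112, -0.004]
force: [-0.5, 0.4, -0.5]
opening: 0.0926
t 14.3 pos [ 0.4297 -0.3292  0.1448] psi 84.49 tilt 0.16
delta [0.2438 0.1616 0.0056] dist 0.293
spin 0.3053 deg 17.49
```

View pics/w9.png

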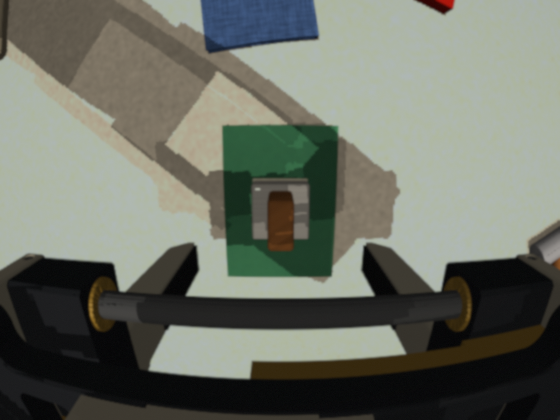

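The square weight now stands on the green book at (280,205). I'll check the foot against the book in the same picture.

```bash
cat > chk.py <<'E'
# name bx by yaw [cam]: book fit & foot fit in one picture
import sys; from plant import robot; from h import *
n=sys.argv[1];x,y,a=map(float,sys.argv[2:5]);a=np.deg2rad(a);cam=sys.argv[5] if len(sys.argv)>5 else "wrist";fish=cam=="wrist"
c=robot.read_camera(cam);T=TH[n];e0=proj(c,[[x,y,T]],fish)[0];vis=c["color"].copy()
near=lambda L:[l for l in L if l["mask"].any() and np.hypot(*(np.argwhere(l["mask"]).mean(0)[::-1]-e0))<45]
W=near(robot.outline_of(cam,"weight_"+n));B=near(robot.outline_of(cam,"book_"+n));res={}
def draw(P,p,z,col):
    uv=proj(c,np.c_[pose(P,*p),np.full(len(P),z)],fish);cv2.polylines(vis,[np.round(uv*16).astype(np.int32)],True,col,1,cv2.LINE_AA,4)
f=parts(n)[0][0]
if W:
    p,e=fit(c,W[0]["mask"].astype(float),parts(n),(x,y,a),T,fish,n!="round");res["w"]=p;print("weight",p[:2].round(4),np.degrees(p[2]).round(2),"err",round(e,3))
    draw(f,p,T+.022,(255,0,255))
if B:
    m=B[0]["mask"].astype(np.uint8)
    if W: m|=W[0]["mask"].astype(np.uint8)
    # weight may overhang nothing: fill hole by closing
    p,e=fit(c,m.astype(float),[(rect(.148,.105),-T,0)],(x,y,a),T,fish);res["b"]=p;print("book",p[:2].round(4),np.degrees(p[2]).round(2),"err",round(e,3))
    draw(f,p,T,(0,255,255))
if len(res)==2:
    d=res["w"][:2]-res["b"][:2];a=res["b"][2];print("weight-book mm, book axes",1e3*d@[np.cos(a),np.sin(a)],1e3*d@[-np.sin(a),np.cos(a)])
u,v=e0.astype(int);h=55
cv2.imwrite("pics/chk.png",cv2.resize(vis[v-h:v+h,u-h:u+h],None,fx=5,fy=5,interpolation=cv2.INTER_CUBIC))
E
python3 chk.py square .4308 -.3306 84.5; cp pics/chk.png pics/c1.png; python3 chk.py square .4308 -.3306 84.5 top
```

```text
weight [ 0.4312 -0.3314] 85.59 err 0.032
book [ 0.4314 -0.3303] 84.25 err 0.018
weight-book mm, book axes -1.0631298884905283 0.07906432747523762
weight [ 0.4312 -0.3304] 84.87 err 0.062
book [ 0.431  -0.3317] 85.0 err 0.385
weight-book mm, book axes 1.2914453305629792 -0.052842999377692476
```

View pics/c1.png

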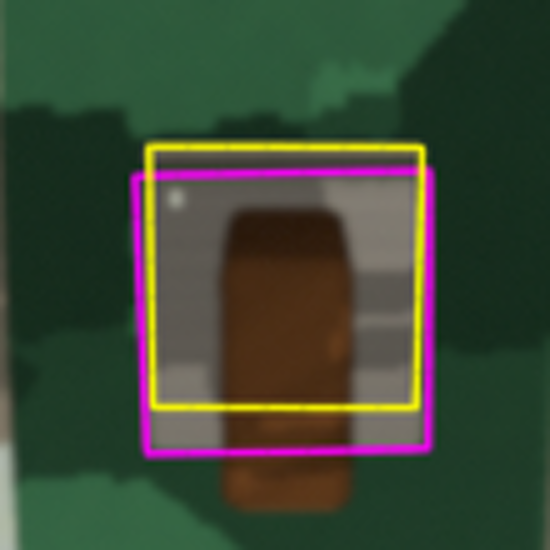

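View pics/chk.png

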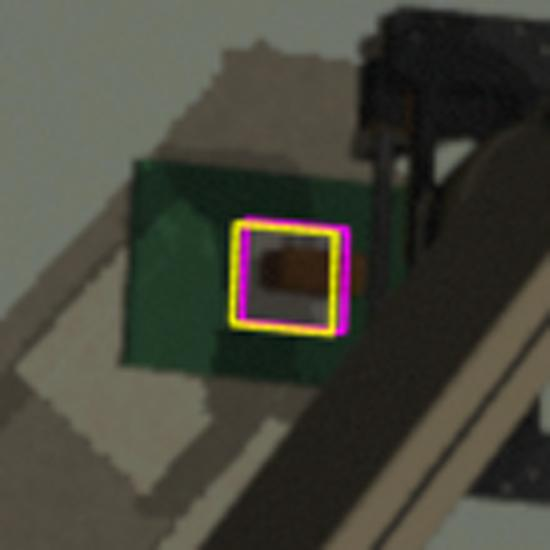

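The foot sits within about 1 mm of the label and no cream paper shows. Next is the oblong weight.

```bash
python3 go.py .614 -.102 .14 67.3; python3 -m pendant '[{"delta_pos":[0.02,0.013,0],"spin":0.03},{"delta_pos":[0.06,0.04,0],"spin":0.1},{"delta_pos":[0.1,0.066,0],"spin":0.17},{"delta_pos":[0.14,0.093,0.002],"spin":0.24},{"delta_pos":[0.18,0.12,0.003],"spin":0.3},{"delta_pos":[0.22,0.146,0.005],"spin":0.3},{"delta_pos":[0.244,0.162,0.005],"spin":0.3},{"delta_pos":[0.244,0.162,0.005],"spin":0.3},{"delta_pos":[0.244,0.162,0.005],"spin":0.3},{"delta_pos":[0.244,0.162,0.005],"spin":0.3}]'
python3 -m pendant '[{"delta_pos":[0,0,0],"spin":0},{"delta_pos":[0,0,0],"spin":0},{"delta_pos":[0,0,0],"spin":0}]'
python3 mw.py weight oblong .614 -.102 67.2; cp pics/fit.png pics/f10.png
```

```text
t 14.6 pos [ 0.4301 -0.3296  0.1454] psi 84.49 tilt 0.14
delta [0.2442 0.1612 0.0061] dist 0.293
spin 0.3 deg 17.19
t: 15.6
tool_pos: [0.6142, -0.1032, 0.1408]
orientation: [-2.615, -1.739, -0.002]
force: [0.2, 0.4, 0.1]
opening: 0.0932
t: 15.9
tool_pos: [0.6139, -0.104, 0.141]
orientation: [-2.616, -1.738, -0.003]
force: [-0.1, -0.3, -0.5]
opening: 0.0932
[(0.63, array([279., 202.]), 4146)] expect px [278. 199.]
mask fit [ 0.6148 -0.1023] 67.9 err 0.024
grabcut fit [ 0.615  -0.1025] 67.33 err 0.043
```

View pics/f10.png

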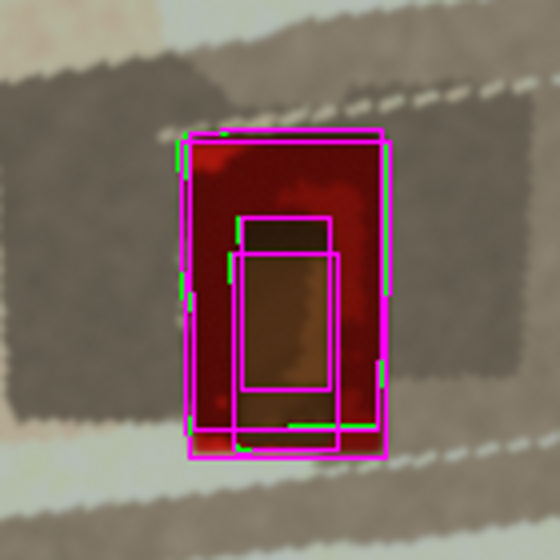

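Good fit: (0.6149, -0.1024), yaw 67.5.

```bash
python3 go.py .6149 -.1024 .0275 67.5
```

```text
t 16.0 pos [ 0.614  -0.1037  0.141 ] psi 67.22 tilt 0.11
delta [0.0013 0.0003 0.1135] dist 0.114
spin -0.0049 deg -0.28
```

```bash
python3 -m pendant '[{"delta_pos":[0.0013,0,0.04],"spin":-0.005},{"delta_pos":[0.0013,0,0.07],"spin":-0.005},{"delta_pos":[0.0013,0,0.09],"spin":-0.005},{"delta_pos":[0.0013,0,0.105],"spin":-0.005},{"delta_pos":[0.0013,0,0.113],"spin":-0.005},{"delta_pos":[0.0013,0,0.113],"spin":-0.005},{"delta_pos":[0.0013,0,0.113],"spin":-0.005}]' 0
python3 -m pendant '[{"delta_pos":[0,0,0],"spin":0},{"delta_pos":[0,0,0],"spin":0},{"delta_pos":[0,0,0],"spin":0},{"delta_pos":[0,0,0],"spin":0},{"delta_pos":[0,0,0],"spin":0},{"delta_pos":[0,0,0],"spin":0},{"delta_pos":[0,0,0],"spin":0},{"delta_pos":[0,0,0],"spin":0}]' 1 25
python3 go.py .6149 -.1024 .0275 67.5
```

```text
t: 16.7
tool_pos: [0.6155, -0.1025, 0.0291]
orientation: [2.612, 1.745, 0.004]
force: [0.4, 0.2, 0.2]
opening: 0.047
t: 17.5
tool_pos: [0.615, -0.1022, 0.0296]
orientation: [-2.611, -1.745, -0.003]
force: [-3.7, 1.7, 5.3]
opening: 0.0196
t 17.5 pos [ 0.615  -0.1022  0.0296] psi 67.51 tilt 0.13
delta [-0.0002 -0.0001  0.0021] dist 0.002
spin 0.0002 deg 0.01
```

```bash
python3 -m pendant '[{"delta_pos":[0,0,-0.005],"spin":0},{"delta_pos":[0,0,-0.02],"spin":0},{"delta_pos":[0,0,-0.045],"spin":0},{"delta_pos":[0,0,-0.075],"spin":0},{"delta_pos":[0,0,-0.09],"spin":0},{"delta_pos":[0,0,-0.09],"spin":0},{"delta_pos":[0,0,-0.09],"spin":0}]'; python3 go.py .4498 .1007 .1 83.4;python3 held.py oblong .0294 0; cp pics/held.png pics/h3.png
```

```text
t: 18.2
tool_pos: [0.6146, -0.1024, 0.1191]
orientation: [-2.611, -1.745, -0.003]
force: [0.6, -0.1, -6.7]
opening: 0.0197
t 18.2 pos [ 0.6146 -0.1024  0.1191] psi 67.51 tilt 0.12
delta [ 0.1245 -0.23    0.0192] dist 0.262
spin -0.2773 deg -15.89
```

View pics/h3.png

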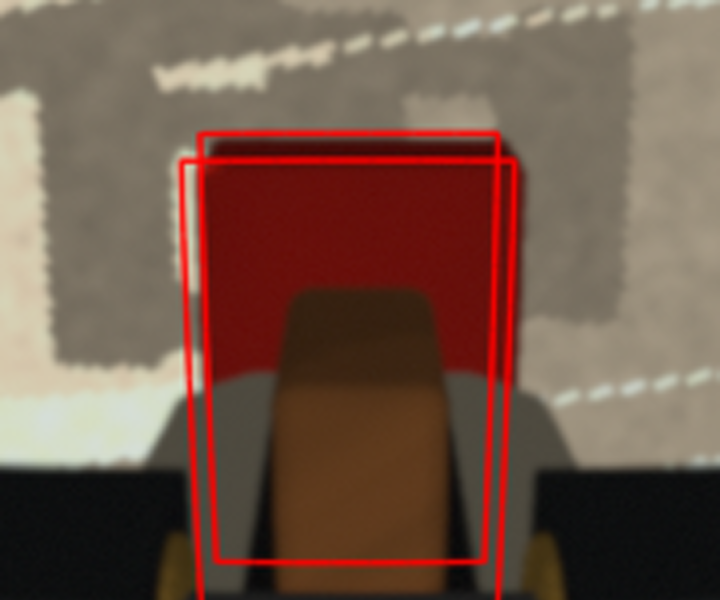

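```bash
cat > ct.py <<'E'
from plant import robot; from h import *
from scipy.spatial.transform import Rotation as Ro
for i in range(2):
    s=robot.read_state(); c=robot.read_camera("wrist"); R=Ro.from_rotvec(s["orientation"]).as_matrix()
    d=-c["R"].T@c["t"]-s["tool_pos"]; e=d-R@[.0698,0,-.1668]
    print("t",s["t"],"cam in tool",(R.T@d).round(4),"dev world mm",(e*1e3).round(1),s["tool_pos"].round(4))
E
python3 ct.py
python3 -m pendant '[{"delta_pos":[0.01,-0.018,0],"spin":-0.02},{"delta_pos":[0.028,-0.051,0],"spin":-0.06},{"delta_pos":[0.048,-0.088,0],"spin":-0.1},{"delta_pos":[0.068,-0.125,0.004],"spin":-0.15},{"delta_pos":[0.088,-0.162,0.008],"spin":-0.2},{"delta_pos":[0.106,-0.196,0.013],"spin":-0.24},{"delta_pos":[0.119,-0.22,0.017],"spin":-0.27},{"delta_pos":[0.1245,-0.23,0.019],"spin":-0.277},{"delta_pos":[0.1245,-0.23,0.019],"spin":-0.277},{"delta_pos":[0.1245,-0.23,0.019],"spin":-0.277}]'
python3 -m pendant '[{"delta_pos":[0,0,0],"spin":0},{"delta_pos":[0,0,0],"spin":0},{"delta_pos":[0,0,0],"spin":0}]'
python3 ct.py; python3 w.py w11; python3 go.py .4498 .1007 .0474 83.4
```

```text
t 18.25 cam in tool [ 0.0708  0.001  -0.1668] dev world mm [ 1.3  0.5 -0. ] [ 0.6139 -0.1021  0.1179]
t 18.3 cam in tool [ 0.0708  0.001  -0.1668] dev world mm [ 1.3  0.5 -0. ] [ 0.6135 -0.1021  0.1173]
t: 19.35
tool_pos: [0.4489, 0.1006, 0.0989]
orientation: [-2.344, -2.087, 0.0]
force: [0.5, 0.5, -6.1]
opening: 0.02
t: 19.65
tool_pos: [0.4494, 0.1, 0.099]
orientation: [-2.345, -2.086, 0.0]
force: [-0.1, 0.6, -5.9]
opening: 0.0198
t 19.65 cam in tool [ 0.0705  0.001  -0.1668] dev world mm [ 1.   0.6 -0. ] [0.4494 0.1    0.099 ]
t 19.7 cam in tool [ 0.0705  0.001  -0.1668] dev world mm [ 1.   0.6 -0. ] [0.4492 0.1001 0.099 ]
t 19.8 pos [0.4491 0.1003 0.0989] psi 83.34 tilt 0.16
delta [0.0003 0.0008 0.0515] dist 0.052
spin -0.0011 deg -0.06
```

View pics/w11.png

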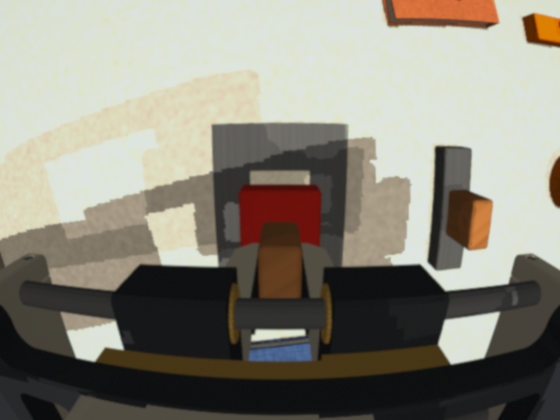

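The deviation is nearly constant in the world frame, so it cancels between pick and place. The label at (279,178) is centred under the red foot at (280,213). Lowering.

```bash
python3 -m pendant '[{"delta_pos":[0.0003,0.0008,0.012],"spin":-0.001},{"delta_pos":[0.0003,0.0008,0.026],"spin":-0.001},{"delta_pos":[0.0003,0.0008,0.038],"spin":-0.001},{"delta_pos":[0.0003,0.0008,0.046],"spin":-0.001},{"delta_pos":[0.0003,0.0008,0.05],"spin":-0.001},{"delta_pos":[0.0003,0.0008,0.05],"spin":-0.001},{"delta_pos":[0.0003,0.0008,0.05],"spin":-0.001},{"delta_pos":[0.0003,0.0008,0.05],"spin":-0.001}]'
python3 go.py .4498 .1007 .0454 83.4
```

```text
t: 20.6
tool_pos: [0.4504, 0.1007, 0.0496]
orientation: [-2.344, -2.088, -0.001]
force: [0.3, -0.5, -6.1]
opening: 0.02
t 20.6 pos [0.4504 0.1007 0.0496] psi 83.4 tilt 0.13
delta [-0.0001 -0.0006  0.0042] dist 0.004
spin -0.0 deg -0.0
```

```bash
python3 -m pendant '[{"delta_pos":[0,-0.0006,0.001],"spin":0},{"delta_pos":[0,-0.0006,0.002],"spin":0},{"delta_pos":[0,-0.0006,0.003],"spin":0},{"delta_pos":[0,-0.0006,0.0035],"spin":0},{"delta_pos":[0,-0.0006,0.004],"spin":0},{"delta_pos":[0,-0.0006,0.0045],"spin":0},{"delta_pos":[0,-0.0006,0.0045],"spin":0}]'
```

```text
t: 21.3
tool_pos: [0.4498, 0.1008, 0.0456]
orientation: [-2.344, -2.088, -0.001]
force: [-5.4, -1.2, 2.2]
opening: 0.0201
```

```bash
python3 -m pendant '[{"delta_pos":[0,0,0],"spin":0},{"delta_pos":[0,0,0],"spin":0},{"delta_pos":[0,0,0],"spin":0},{"delta_pos":[0,0,0],"spin":0},{"delta_pos":[0,0,0],"spin":0},{"delta_pos":[0,0,0],"spin":0}]' -0.1
python3 -m pendant '[{"delta_pos":[0,0,-0.01],"spin":0},{"delta_pos":[0,0,-0.03],"spin":0},{"delta_pos":[0,0,-0.06],"spin":0},{"delta_pos":[0,0,-0.1],"spin":0},{"delta_pos":[0,0,-0.1],"spin":0},{"delta_pos":[0,0,-0.1],"spin":0},{"delta_pos":[0,0,-0.1],"spin":0},{"delta_pos":[0,0,-0.1],"spin":0}]' -1; python3 chk.py oblong .4498 .1007 83.4; cp pics/chk.png pics/c2.png; python3 go.py .6 .09 .14 86
```

```text
t: 21.9
tool_pos: [0.4498, 0.1008, 0.0456]
orientation: [-2.344, -2.088, -0.001]
force: [-0.1, 0.8, -0.4]
opening: 0.0509
t: 22.7
tool_pos: [0.4489, 0.1005, 0.1442]
orientation: [-2.343, -2.088, 0.002]
force: [-0.1, -0.3, 0.0]
opening: 0.093
weight [0.4503 0.1005] 83.43 err 0.029
book [0.4497 0.1008] 83.5 err 0.022
weight-book mm, book axes -0.19852224430869447 -0.6222433937002814
t 22.85 pos [0.4492 0.1005 0.1446] psi 83.4 tilt 0.19
delta [0.0069 0.151  0.0041] dist 0.151
spin -0.0453 deg -2.6
```

View pics/c2.png

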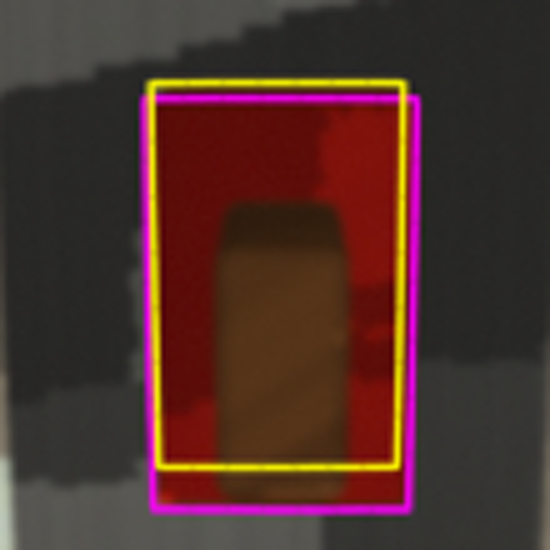

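The oblong is within 0.7 mm and 0.1°. On to the bar; I'll confirm it is the dark one.

```bash
python3 -m pendant '[{"delta_pos":[0.001,0.02,0],"spin":-0.045},{"delta_pos":[0.003,0.055,0],"spin":-0.045},{"delta_pos":[0.005,0.095,0],"spin":-0.045},{"delta_pos":[0.007,0.13,0.004],"spin":-0.045},{"delta_pos":[0.007,0.151,0.004],"spin":-0.045},{"delta_pos":[0.007,0.151,0.004],"spin":-0.045},{"delta_pos":[0.007,0.151,0.004],"spin":-0.045},{"delta_pos":[0.007,0.151,0.004],"spin":-0.045},{"delta_pos":[0.007,0.151,0.004],"spin":-0.045}]'
python3 mw.py weight bar .6 .09 86; cp pics/fit.png pics/f12.png; python3 go.py .6 .09 .0275 86
```

```text
t: 23.75
tool_pos: [0.5992, 0.0903, 0.1402]
orientation: [-2.295, -2.14, 0.001]
force: [-0.4, -0.9, 0.5]
opening: 0.0931
[(0.93, array([440.,  22.]), 3633), (0.67, array([280., 204.]), 3660)] expect px [280. 201.]
mask fit [0.6002 0.0888] 85.82 err 0.023
grabcut fit [0.6002 0.0889] 85.86 err 0.017
t 23.85 pos [0.5995 0.0903 0.1405] psi 86.0 tilt 0.18
delta [-0.0005  0.0008  0.113 ] dist 0.113
spin -0.0 deg -0.0
```

View pics/f12.png

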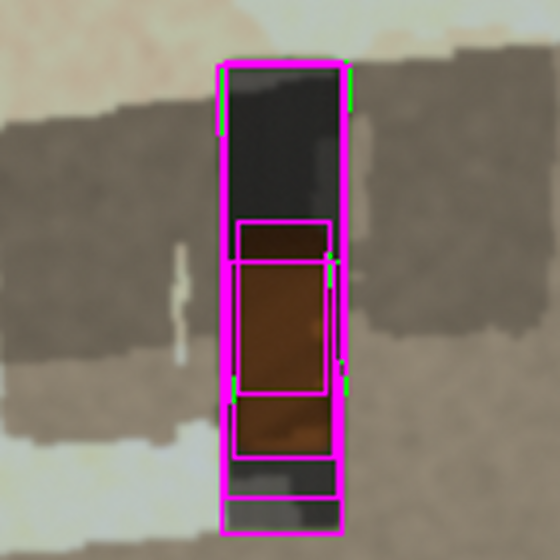

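It is the dark bar at (0.6002, 0.0888), yaw 85.9. The other candidate, at pixel (440,22), is the orange look-alike.

```bash
python3 -m pendant '[{"delta_pos":[-0.0015,0.0008,0.04],"spin":0.002},{"delta_pos":[-0.0015,0.0008,0.07],"spin":0.002},{"delta_pos":[-0.0015,0.0008,0.09],"spin":0.002},{"delta_pos":[-0.0015,0.0008,0.105],"spin":0.002},{"delta_pos":[-0.0015,0.0008,0.113],"spin":0.002},{"delta_pos":[-0.0015,0.0008,0.113],"spin":0.002},{"delta_pos":[-0.0015,0.0008,0.113],"spin":0.002}]' 0
python3 -m pendant '[{"delta_pos":[0,0,0],"spin":0},{"delta_pos":[0,0,0],"spin":0},{"delta_pos":[0,0,0],"spin":0},{"delta_pos":[0,0,0],"spin":0},{"delta_pos":[0,0,0],"spin":0},{"delta_pos":[0,0,0],"spin":0},{"delta_pos":[0,0,0],"spin":0},{"delta_pos":[0,0,0],"spin":0}]' 1 25
python3 go.py .6002 .0888 .0275 86
python3 -m pendant '[{"delta_pos":[0,0,-0.005],"spin":0},{"delta_pos":[0,0,-0.02],"spin":0},{"delta_pos":[0,0,-0.045],"spin":0},{"delta_pos":[0,0,-0.075],"spin":0},{"delta_pos":[0,0,-0.09],"spin":0},{"delta_pos":[0,0,-0.09],"spin":0},{"delta_pos":[0,0,-0.09],"spin":0}]'; python3 ct.py
```

```text
t: 24.55
tool_pos: [0.6007, 0.089, 0.0286]
orientation: [-2.298, -2.139, -0.001]
force: [-0.1, 0.4, -0.1]
opening: 0.0471
t: 25.35
tool_pos: [0.6007, 0.0891, 0.029]
orientation: [-2.298, -2.139, -0.001]
force: [-3.9, -0.1, 5.3]
opening: 0.0198
t 25.35 pos [0.6007 0.0891 0.029 ] psi 85.89 tilt 0.13
delta [-0.0003 -0.0005  0.0015] dist 0.002
spin -0.0019 deg -0.11
t: 26.05
tool_pos: [0.6006, 0.0889, 0.1185]
orientation: [-2.298, -2.139, -0.001]
force: [-0.2, 0.1, -6.0]
opening: 0.0194
t 26.05 cam in tool [ 0.0704  0.001  -0.1668] dev world mm [ 1.   0.6 -0. ] [0.6006 0.0889 0.1185]
t 26.1 cam in tool [ 0.0705  0.001  -0.1668] dev world mm [1.  0.6 0. ] [0.5998 0.0888 0.1173]
```

```bash
python3 go.py .6077 .3278 .1 92.5
```

```text
t 26.15 pos [0.5994 0.0888 0.1169] psi 85.89 tilt 0.26
delta [ 0.239  -0.0088  0.0173] dist 0.24
spin -0.1154 deg -6.61
```

```bash
python3 -m pendant '[{"delta_pos":[0.018,-0.001,0],"spin":-0.01},{"delta_pos":[0.052,-0.002,0],"spin":-0.03},{"delta_pos":[0.09,-0.003,0],"spin":-0.05},{"delta_pos":[0.128,-0.005,0.004],"spin":-0.07},{"delta_pos":[0.166,-0.006,0.008],"spin":-0.09},{"delta_pos":[0.202,-0.008,0.013],"spin":-0.11},{"delta_pos":[0.228,-0.0088,0.016],"spin":-0.115},{"delta_pos":[0.239,-0.0088,0.017],"spin":-0.115},{"delta_pos":[0.239,-0.0088,0.017],"spin":-0.115},{"delta_pos":[0.239,-0.0088,0.017],"spin":-0.115}]'
python3 -m pendant '[{"delta_pos":[0,0,0],"spin":0},{"delta_pos":[0,0,0],"spin":0},{"delta_pos":[0,0,0],"spin":0}]'
python3 ct.py; python3 w.py w13; python3 go.py .6077 .3278 .0508 92.5
```

```text
t: 27.15
tool_pos: [0.6073, 0.3272, 0.0993]
orientation: [-2.17, -2.266, 0.005]
force: [1.4, 0.4, -3.9]
opening: 0.02
t: 27.45
tool_pos: [0.6076, 0.3261, 0.0996]
orientation: [-2.171, -2.265, 0.005]
force: [-0.1, -0.4, -4.6]
opening: 0.0199
t 27.45 cam in tool [ 0.0704  0.0009 -0.1668] dev world mm [ 0.9  0.6 -0. ] [0.6076 0.3261 0.0996]
t 27.5 cam in tool [ 0.0704  0.0009 -0.1668] dev world mm [ 0.9  0.6 -0. ] [0.6076 0.3264 0.0996]
t 27.6 pos [0.6075 0.3268 0.0996] psi 92.45 tilt 0.3
delta [0.001  0.0005 0.0488] dist 0.049
spin -0.0009 deg -0.05
```

View pics/w13.png

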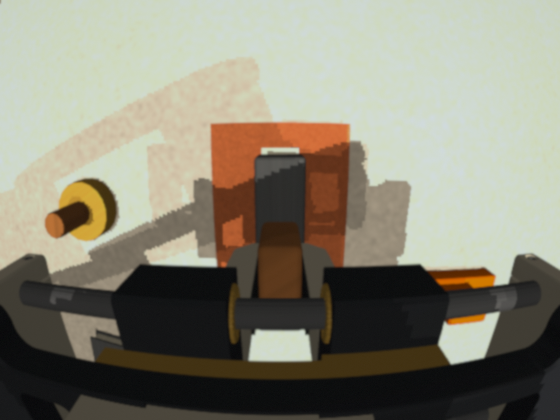

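The bar is centred over its label (column 280), and the orange look-alike at (465,290) is well clear. Lowering.

```bash
python3 -m pendant '[{"delta_pos":[0.001,0.0002,0.012],"spin":-0.001},{"delta_pos":[0.001,0.0002,0.024],"spin":-0.001},{"delta_pos":[0.001,0.0002,0.034],"spin":-0.001},{"delta_pos":[0.001,0.0002,0.041],"spin":-0.001},{"delta_pos":[0.001,0.0002,0.044],"spin":-0.001},{"delta_pos":[0.001,0.0002,0.044],"spin":-0.001},{"delta_pos":[0.001,0.0002,0.044],"spin":-0.001},{"delta_pos":[0.001,0.0002,0.044],"spin":-0.001}]'
python3 go.py .6077 .3278 .0508 92.5
```

```text
t: 28.4
tool_pos: [0.608, 0.3281, 0.0565]
orientation: [-2.17, -2.267, 0.003]
force: [0.5, -0.2, -4.9]
opening: 0.02
t 28.4 pos [0.608  0.3281 0.0565] psi 92.51 tilt 0.24
delta [-0.0003 -0.0003  0.0057] dist 0.006
spin 0.0001 deg 0.01
```

```bash
python3 -m pendant '[{"delta_pos":[-0.0003,-0.0003,0.001],"spin":0},{"delta_pos":[-0.0003,-0.0003,0.002],"spin":0},{"delta_pos":[-0.0003,-0.0003,0.003],"spin":0},{"delta_pos":[-0.0003,-0.0003,0.004],"spin":0},{"delta_pos":[-0.0003,-0.0003,0.005],"spin":0},{"delta_pos":[-0.0003,-0.0003,0.0055],"spin":0},{"delta_pos":[-0.0003,-0.0003,0.006],"spin":0},{"delta_pos":[-0.0003,-0.0003,0.006],"spin":0}]'
```

```text
t: 29.2
tool_pos: [0.6077, 0.3277, 0.0511]
orientation: [-2.17, -2.267, 0.003]
force: [-4.1, -2.9, 2.9]
opening: 0.0196
```

```bash
python3 -m pendant '[{"delta_pos":[0,0,0],"spin":0},{"delta_pos":[0,0,0],"spin":0},{"delta_pos":[0,0,0],"spin":0},{"delta_pos":[0,0,0],"spin":0},{"delta_pos":[0,0,0],"spin":0},{"delta_pos":[0,0,0],"spin":0}]' -0.1
python3 -m pendant '[{"delta_pos":[0,0,-0.01],"spin":0},{"delta_pos":[0,0,-0.03],"spin":0},{"delta_pos":[0,0,-0.06],"spin":0},{"delta_pos":[0,0,-0.095],"spin":0},{"delta_pos":[0,0,-0.095],"spin":0},{"delta_pos":[0,0,-0.095],"spin":0},{"delta_pos":[0,0,-0.095],"spin":0},{"delta_pos":[0,0,-0.095],"spin":0}]' -1; python3 chk.py bar .6077 .3275 92.5; cp pics/chk.png pics/c3.png; python3 go.py .43 .324 .14 90
```

```text
t: 29.8
tool_pos: [0.6077, 0.3277, 0.0511]
orientation: [-2.17, -2.267, 0.003]
force: [0.0, -0.0, -0.6]
opening: 0.0508
t: 30.6
tool_pos: [0.6072, 0.3272, 0.1443]
orientation: [-2.169, -2.266, 0.007]
force: [-0.4, -0.0, -1.1]
opening: 0.0931
weight [0.6081 0.3279] 92.51 err 0.038
book [0.6079 0.3271] 92.26 err 0.032
weight-book mm, book axes 0.7747352205512769 -0.25470446407194147
t 30.75 pos [0.6075 0.3273 0.1448] psi 92.51 tilt 0.33
delta [ 0.0044 -0.1774  0.0058] dist 0.178
spin 0.0437 deg 2.51
```

View pics/c3.png

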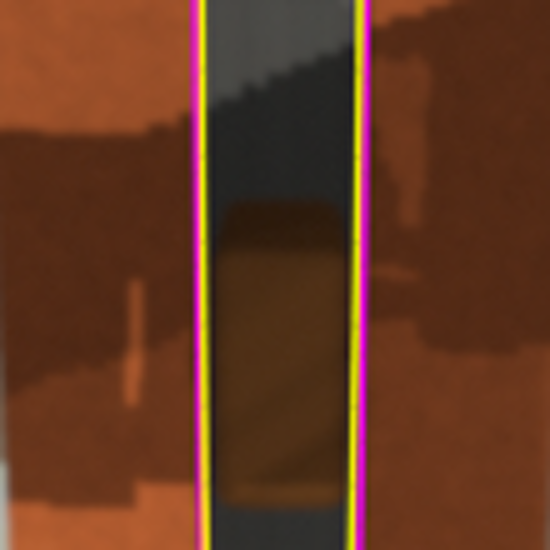

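The bar is within about 0.8 mm and 0.3° of the book. The round weight is last.

```bash
python3 -m pendant '[{"delta_pos":[0,-0.02,0],"spin":0.044},{"delta_pos":[0.001,-0.055,0],"spin":0.044},{"delta_pos":[0.002,-0.095,0],"spin":0.044},{"delta_pos":[0.003,-0.135,0],"spin":0.044},{"delta_pos":[0.004,-0.165,0.005],"spin":0.044},{"delta_pos":[0.0044,-0.1774,0.006],"spin":0.044},{"delta_pos":[0.0044,-0.1774,0.006],"spin":0.044},{"delta_pos":[0.0044,-0.1774,0.006],"spin":0.044},{"delta_pos":[0.0044,-0.1774,0.006],"spin":0.044},{"delta_pos":[0.0044,-0.1774,0.006],"spin":0.044}]'
python3 mw.py weight round .43 .324 0; cp pics/fit.png pics/f14.png; python3 go.py .43 .324 .0275 90
```

```text
t: 31.75
tool_pos: [0.4312, 0.3239, 0.1399]
orientation: [-2.22, -2.217, 0.005]
force: [0.3, -0.1, -0.9]
opening: 0.093
[(0.86, array([278., 203.]), 2987)] expect px [278. 201.]
mask fit [0.4297 0.3248] 0.0 err 0.038
grabcut fit [0.4301 0.3248] 0.0 err 0.044
t 31.85 pos [0.4308 0.3238 0.1397] psi 89.94 tilt 0.33
delta [ 1.000e-04 -1.000e-04  1.122e-01] dist 0.112
spin -0.001 deg -0.06
```

View pics/f14.png

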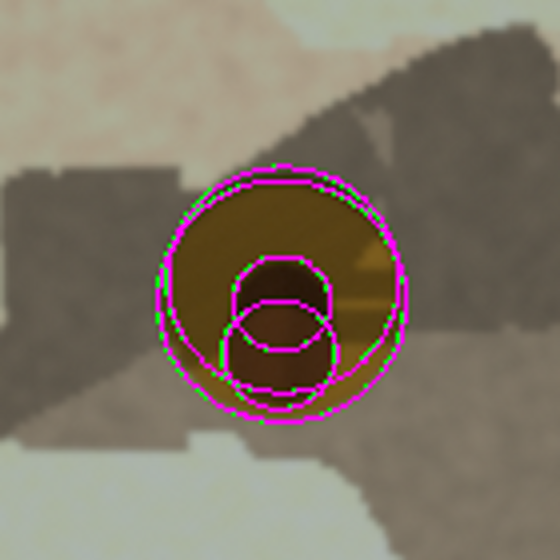

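```bash
python3 -m pendant '[{"delta_pos":[0.0009,-0.0002,0.04],"spin":0},{"delta_pos":[0.0009,-0.0002,0.07],"spin":0},{"delta_pos":[0.0009,-0.0002,0.09],"spin":0},{"delta_pos":[0.0009,-0.0002,0.105],"spin":0},{"delta_pos":[0.0009,-0.0002,0.112],"spin":0},{"delta_pos":[0.0009,-0.0002,0.112],"spin":0},{"delta_pos":[0.0009,-0.0002,0.112],"spin":0}]' 0
python3 go.py .4299 .3248 .0275 90
python3 -m pendant '[{"delta_pos":[0,0,0],"spin":0},{"delta_pos":[0,0,0],"spin":0},{"delta_pos":[0,0,0],"spin":0},{"delta_pos":[0,0,0],"spin":0},{"delta_pos":[0,0,0],"spin":0},{"delta_pos":[0,0,0],"spin":0},{"delta_pos":[0,0,0],"spin":0},{"delta_pos":[0,0,0],"spin":0}]' 1 30
python3 go.py .4299 .3248 .0275 90
python3 -m pendant '[{"delta_pos":[0,0,-0.005],"spin":0},{"delta_pos":[0,0,-0.02],"spin":0},{"delta_pos":[0,0,-0.045],"spin":0},{"delta_pos":[0,0,-0.075],"spin":0},{"delta_pos":[0,0,-0.09],"spin":0},{"delta_pos":[0,0,-0.09],"spin":0},{"delta_pos":[0,0,-0.09],"spin":0}]'; python3 held.py round .0283 0; cp pics/held.png pics/h4.png; python3 go.py .427 -.1032 .12 90
```

```text
t: 32.55
tool_pos: [0.4307, 0.3252, 0.0287]
orientation: [-2.22, -2.217, 0.004]
force: [-0.0, -0.2, 0.9]
opening: 0.0472
t 32.55 pos [0.4307 0.3252 0.0287] psi 89.94 tilt 0.26
delta [-0.0004 -0.0008  0.0012] dist 0.002
spin -0.0011 deg -0.06
t: 33.35
tool_pos: [0.4305, 0.3255, 0.0292]
orientation: [-2.219, -2.217, 0.004]
force: [-4.7, -1.9, 5.7]
opening: 0.0217
t 33.35 pos [0.4305 0.3255 0.0292] psi 89.95 tilt 0.28
delta [-0.0007 -0.0006  0.0017] dist 0.002
spin -0.0009 deg -0.05
t: 34.05
tool_pos: [0.4308, 0.3252, 0.1188]
orientation: [-2.219, -2.217, 0.004]
force: [-0.7, -0.7, -4.6]
opening: 0.0216
t 34.1 pos [0.4302 0.3248 0.1178] psi 89.95 tilt 0.37
delta [-0.428  -0.0028 -0.0023] dist 0.428
spin -0.0009 deg -0.05
```

View pics/h4.png

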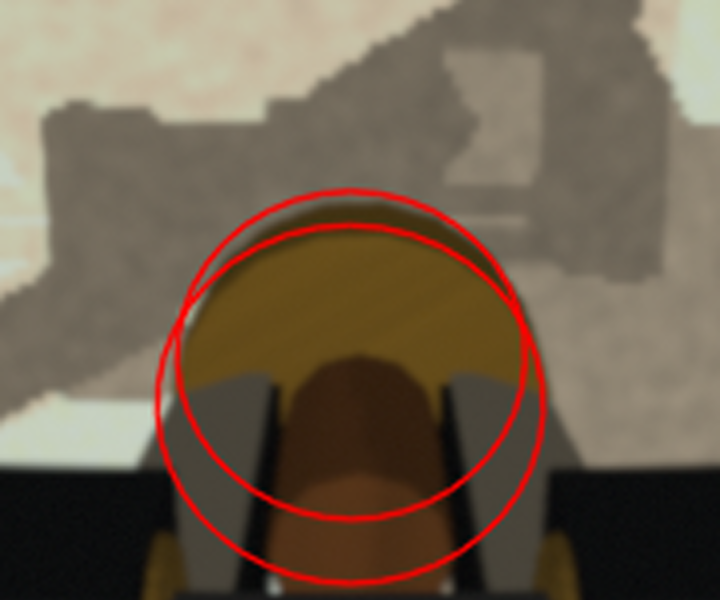

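The held overlay agrees. I'll carry it higher to clear the placed oblong weight, whose top is at 80 mm.

```bash
python3 -m pendant '[{"delta_pos":[0,0,-0.01],"spin":0},{"delta_pos":[-0.01,0,-0.03],"spin":0},{"delta_pos":[-0.035,0,-0.045],"spin":0},{"delta_pos":[-0.07,0,-0.045],"spin":0},{"delta_pos":[-0.11,-0.001,-0.045],"spin":0},{"delta_pos":[-0.15,-0.001,-0.045],"spin":0},{"delta_pos":[-0.19,-0.001,-0.045],"spin":0},{"delta_pos":[-0.23,-0.002,-0.045],"spin":0},{"delta_pos":[-0.27,-0.002,-0.045],"spin":0},{"delta_pos":[-0.31,-0.002,-0.045],"spin":0}]'
python3 go.py .427 -.1025 .11 90
```

```text
t: 35.1
tool_pos: [0.4273, 0.0134, 0.1622]
orientation: [-2.218, -2.217, 0.008]
force: [1.1, -0.2, -3.9]
opening: 0.0217
t 35.1 pos [0.4273 0.0134 0.1622] psi 89.96 tilt 0.43
delta [-1.159e-01  1.000e-04  5.220e-02] dist 0.127
spin -0.0007 deg -0.04
```

```bash
python3 -m pendant '[{"delta_pos":[-0.035,0,0.005],"spin":0},{"delta_pos":[-0.065,0,0.015],"spin":0},{"delta_pos":[-0.09,0,0.03],"spin":0},{"delta_pos":[-0.108,0,0.042],"spin":0},{"delta_pos":[-0.116,0,0.052],"spin":0},{"delta_pos":[-0.116,0,0.052],"spin":0},{"delta_pos":[-0.116,0,0.052],"spin":0},{"delta_pos":[-0.116,0,0.052],"spin":0},{"delta_pos":[-0.116,0,0.052],"spin":0}]'; python3 ct.py; python3 w.py w15; python3 go.py .427 -.1025 .05 90
```

```text
t: 36.0
tool_pos: [0.4274, -0.102, 0.1109]
orientation: [-2.218, -2.219, 0.007]
force: [-0.1, 0.4, -4.1]
opening: 0.0215
t 36.0 cam in tool [ 0.0704  0.0009 -0.1668] dev world mm [ 0.9  0.6 -0. ] [ 0.4274 -0.102   0.1109]
t 36.05 cam in tool [ 0.0704  0.0009 -0.1667] dev world mm [ 0.9  0.6 -0.1] [ 0.4274 -0.1021  0.1109]
t 36.15 pos [ 0.4272 -0.1023  0.1106] psi 90.01 tilt 0.39
delta [-0.0003  0.0002  0.0606] dist 0.061
spin 0.0001 deg 0.01
```

View pics/w15.png

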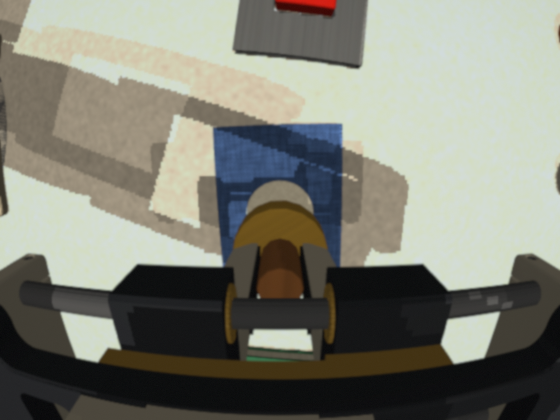

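Centred over the round label at (280,205). Lowering; contact is expected at TCP z of about 0.043.

```bash
python3 -m pendant '[{"delta_pos":[-0.0003,0.0002,0.012],"spin":0},{"delta_pos":[-0.0003,0.0002,0.028],"spin":0},{"delta_pos":[-0.0003,0.0002,0.044],"spin":0},{"delta_pos":[-0.0003,0.0002,0.056],"spin":0},{"delta_pos":[-0.0003,0.0002,0.062],"spin":0},{"delta_pos":[-0.0003,0.0002,0.062],"spin":0},{"delta_pos":[-0.0003,0.0002,0.062],"spin":0},{"delta_pos":[-0.0003,0.0002,0.062],"spin":0}]'
python3 go.py .427 -.1025 .043 90
```

```text
t: 36.95
tool_pos: [0.4277, -0.1028, 0.0495]
orientation: [-2.219, -2.219, 0.006]
force: [0.2, -0.4, -4.1]
opening: 0.0216
t 36.95 pos [ 0.4277 -0.1028  0.0495] psi 90.01 tilt 0.31
delta [ 0.0003 -0.0007  0.0065] dist 0.007
spin 0.0001 deg 0.01
```

```bash
python3 -m pendant '[{"delta_pos":[0.0003,-0.0007,0.0015],"spin":0},{"delta_pos":[0.0003,-0.0007,0.003],"spin":0},{"delta_pos":[0.0003,-0.0007,0.004],"spin":0},{"delta_pos":[0.0003,-0.0007,0.005],"spin":0},{"delta_pos":[0.0003,-0.0007,0.006],"spin":0},{"delta_pos":[0.0003,-0.0007,0.0065],"spin":0},{"delta_pos":[0.0003,-0.0007,0.0068],"spin":0},{"delta_pos":[0.0003,-0.0007,0.0068],"spin":0}]'
```

```text
t: 37.75
tool_pos: [0.4269, -0.1025, 0.0432]
orientation: [-2.219, -2.219, 0.007]
force: [-4.9, 1.2, 4.6]
opening: 0.0212
```

```bash
python3 -m pendant '[{"delta_pos":[0,0,0],"spin":0},{"delta_pos":[0,0,0],"spin":0},{"delta_pos":[0,0,0],"spin":0},{"delta_pos":[0,0,0],"spin":0},{"delta_pos":[0,0,0],"spin":0},{"delta_pos":[0,0,0],"spin":0}]' -0.1
python3 -m pendant '[{"delta_pos":[0,0,-0.01],"spin":0},{"delta_pos":[0,0,-0.03],"spin":0},{"delta_pos":[0,0,-0.06],"spin":0},{"delta_pos":[0,0,-0.1],"spin":0},{"delta_pos":[0,0,-0.1],"spin":0},{"delta_pos":[0,0,-0.1],"spin":0},{"delta_pos":[0,0,-0.1],"spin":0},{"delta_pos":[0,0,-0.1],"spin":0}]' -1; python3 chk.py round .427 -.1032 91; cp pics/chk.png pics/c4.png
```

```text
t: 38.35
tool_pos: [0.427, -0.1026, 0.0432]
orientation: [-2.219, -2.219, 0.007]
force: [-0.7, -0.0, 0.2]
opening: 0.0511
t: 39.15
tool_pos: [0.4266, -0.1022, 0.1419]
orientation: [-2.217, -2.217, 0.008]
force: [-0.2, 0.1, -1.2]
opening: 0.093
weight [ 0.4273 -0.1034] 91.0 err 0.03
book [ 0.4274 -0.1028] 91.7 err 0.012
weight-book mm, book axes -0.5339578642179811 0.051815822398934196
```

View pics/c4.png

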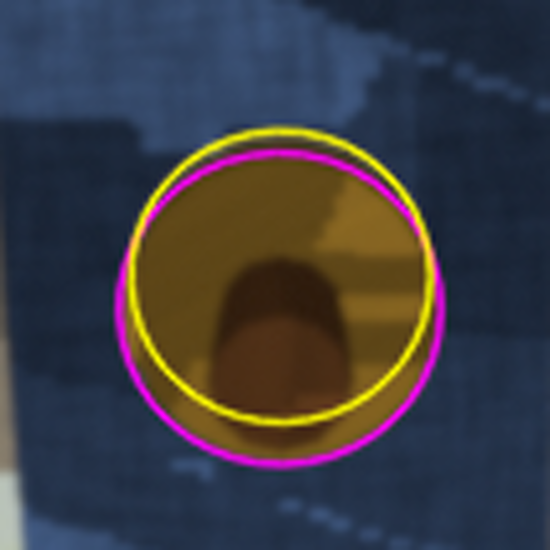

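The round weight is within 0.6 mm. The square weight's fit disagreed by 1.3°, so I'll recheck it from a settled view.

```bash
python3 go.py .431 -.33 .15 84.5; python3 -m pendant '[{"delta_pos":[-0.03,0,-0.008],"spin":0.02},{"delta_pos":[-0.07,0,-0.008],"spin":0.05},{"delta_pos":[-0.11,0,-0.008],"spin":0.09},{"delta_pos":[-0.15,0.002,-0.008],"spin":0.096},{"delta_pos":[-0.19,0.003,-0.008],"spin":0.096},{"delta_pos":[-0.22,0.004,-0.008],"spin":0.096},{"delta_pos":[-0.228,0.004,-0.008],"spin":0.096},{"delta_pos":[-0.228,0.004,-0.008],"spin":0.096},{"delta_pos":[-0.228,0.004,-0.008],"spin":0.096},{"delta_pos":[-0.228,0.004,-0.008],"spin":0.096}]'
python3 -m pendant '[{"delta_pos":[0,0,0],"spin":0},{"delta_pos":[0,0,0],"spin":0},{"delta_pos":[0,0,0],"spin":0},{"delta_pos":[0,0,0],"spin":0}]'
for i in 1 2; do python3 chk.py square .431 -.3306 84.5; done; cp pics/chk.png pics/c5.png;  python3 chk.py square .431 -.3306 84.5 side
for n in "round .427 -.1032 91" "oblong .4498 .1007 83.4" "bar .6077 .3275 92.5"; do python3 chk.py $n side; python3 chk.py $n top; done
```

```text
t 39.3 pos [ 0.4269 -0.1023  0.1422] psi 90.01 tilt 0.42
delta [-0.2277  0.004  -0.0079] dist 0.228
spin 0.0961 deg 5.51
t: 40.3
tool_pos: [0.4311, -0.3289, 0.1499]
orientation: [-2.32, -2.11, 0.008]
force: [0.9, 0.3, -0.2]
opening: 0.0931
t: 40.7
tool_pos: [0.4312, -0.3287, 0.1501]
orientation: [-2.319, -2.111, 0.008]
force: [0.4, 0.0, -0.3]
opening: 0.0932
weight [ 0.4314 -0.3311] 84.14 err 0.034
book [ 0.4311 -0.3302] 84.17 err 0.011
weight-book mm, book axes -0.925283900984615 -0.3516879190149247
weight [ 0.4311 -0.3317] 84.44 err 0.031
book [ 0.4313 -0.3298] 84.35 err 0.017
weight-book mm, book axes -1.8583676085033198 -0.025979875890661103
weight [ 0.4309 -0.3299] 84.79 err 0.057
weight [ 0.4301 -0.1001] 91.0 err 0.676
book [ 0.4263 -0.0996] 91.0 err 0.869
weight-book mm, book axes -0.5458291292384494 -3.7873037523691186
weight [ 0.4272 -0.1031] 91.0 err 0.073
book [ 0.4272 -0.1027] 91.47 err 0.029
weight-book mm, book axes -0.36003633422109427 0.005703729464660445
weight [0.4503 0.104 ] 84.52 err 0.074
book [0.4495 0.1041] 84.07 err 0.047
weight-book mm, book axes -0.09285957195008926 -0.8106746188516714
book [0.4495 0.1012] 83.98 err 0.308
weight [0.6082 0.3349] 90.87 err 0.116
book [0.6077 0.3315] 91.89 err 0.112
weight-book mm, book axes 3.351254209050728 -0.5246987864894849
weight [0.6076 0.3276] 92.18 err 0.11
book [0.607  0.3279] 92.73 err 0.037
weight-book mm, book axes -0.39405026206774973 -0.5947736330321924
```

View pics/c5.png

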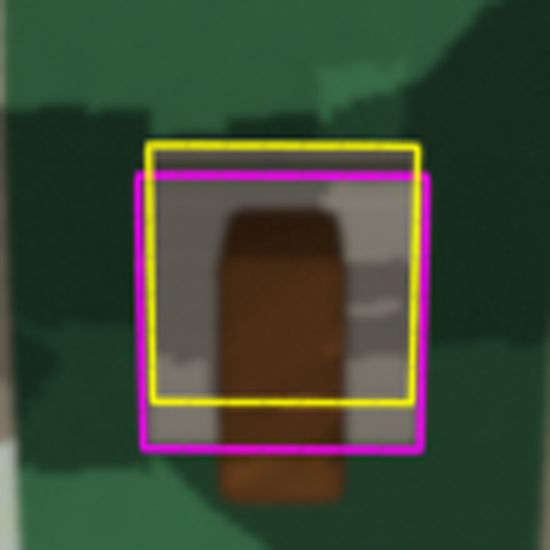

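All yaws agree, and the square's offset is about 1 mm with no label showing. Before handing in, I'll raise the arm clear and take one last overview.

```bash
python3 -m pendant '[{"delta_pos":[0,0,-0.03],"spin":0},{"delta_pos":[0,0,-0.06],"spin":0},{"delta_pos":[0,0,-0.09],"spin":0},{"delta_pos":[0,0,-0.09],"spin":0},{"delta_pos":[0,0,-0.09],"spin":0}]'; python3 - <<'E'
from plant import robot; import cv2
c=robot.read_camera("top"); cv2.imwrite("pics/topf.png",c["color"])
c=robot.read_camera("side"); cv2.imwrite("pics/sidef.png",c["color"])
E
```

```text
t: 42.55
tool_pos: [0.4322, -0.3294, 0.2408]
orientation: [-2.321, -2.111, 0.008]
force: [0.9, 1.3, -0.9]
opening: 0.0928
```

View pics/topf.png

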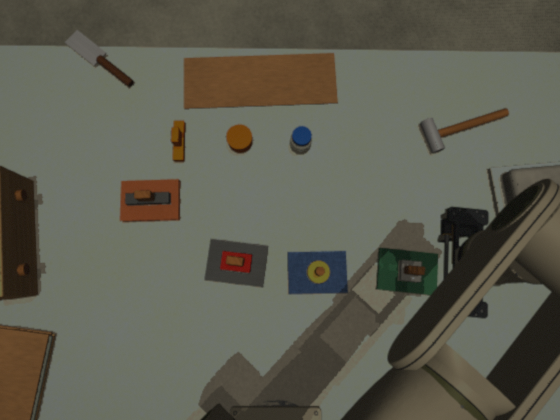

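View pics/sidef.png

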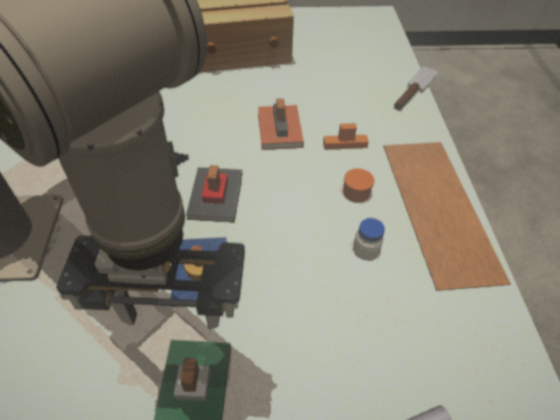

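The top view shows all four weights upright and centred on their books. The jar (301,138), the tin (239,138) and the orange look-alike (178,141) are where they started.

```bash
python3 -c "
from plant import robot; print(robot.close_job())"
```

```text
the job is handed in; nothing more can be done
None
```

All four weights stand upright on the books whose labels match their feet, and I handed the job in at about 43 s. I lowered each one to light contact before opening the gripper. The jar, the tin and the orange bar look-alike are still where they started.

The last wrist-camera checks of each foot against its book were:

| Weight | Offset | Yaw error |
|---|---|---|
| Oblong | 0.7 mm | 0.1° |
| Bar | 0.8 mm | 0.3° |
| Round | 0.5 mm | not measured (round) |
| Square | 0.9–1.9 mm | 0.1° |

- **Square weight:** this is the least certain one. Its first yaw fit read 1.3° off, but two repeat fits read within 0.1°. The offset varied between fits. No cream paper showed in the close views, so I left it.
- **Side camera:** it disagreed on the bar by 3.4 mm and its fit of the round weight failed. The arm was partly blocking its view of the round book, and this camera also read about 3 mm off in y throughout. I relied on the wrist and top cameras instead.
- **Top camera:** partly blocked, it gave no reading for the oblong weight, and its book fit for the square was unreliable. For the round and bar weights it agreed to 0.7 mm or better.

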